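# Fetch the level from behind

## Task

The blue spirit level is stored at the back of the plywood tray, behind a spray can, a paper cup and a roll of tape. Without shifting the level, first move the can, the cup and the roll onto the dark mat, standing as they stood; then stand the level on its long edge on the middle of the thin wooden board, lengthwise along it; only after that put the can, the cup and the roll back into the tray, each on the very spot it came from. Do not let the can, the cup or the roll tip over.

Things in the scene. Friction and masses are not known exactly. Their poses are not given: they have to be found in the camera images.
- can_mid (a point): tall spray can, standing upright, loose: cylinder 59 mm in diameter, 225 mm high with its green cap (cap 57 mm in diameter, the top 45 mm). The point is its centre, 112 mm above its underside; z up. From above it must be gripped near the top, round the cap. Stands in one of three places of the tray's front row.
- cup_mid (a point): brown paper cup, standing upright, loose: about 52 mm across the rim, 42 mm at the foot, 46 mm high, to be gripped across its outside. The point is its centre, 23 mm above its underside; z up. Stands in the tray's front row.
- roll_mid (a point): small roll of black tape, lying flat, loose: about 54 mm in diameter, 19 mm high, to be gripped across its outside. The point is its centre, 9.5 mm above its underside; z up. Lies in the tray's front row.
- level_mid (a point): blue spirit level standing on its long edge, loose: 21 mm thick (x), 200 mm long (y), 42 mm high (z). The point is its centre, 21 mm above its underside. It stands in the tray behind the front row, its length along the tray's y; either end may point either way at the end.
- tray: fixed plywood tray, 160 mm deep (x, + to its back), 270 mm wide (y); origin under its centre on the bench, z up. Floor 6 mm thick, front open. Back rail: top 35 mm above the bench, inner face at x = 48 mm; cheeks as high at its ends (x 0 to 48, y +-125 to 135 mm). Front row at about x = -56 mm, y = -90, 0, 90 mm, in any order; level's centre at about x = -6 mm.
- mat: fixed flat dark rubber mat where things are parked, 150 mm (x) by 290 mm (y), 6 mm thick; origin under its centre on the bench top, z up. It lies at the left or the right of the tray, its length roughly pointing away from the robot.
- board: fixed thin wooden board on which the level is to stand, 95 mm (x) by 340 mm (y), 10 mm thick; origin under its centre on the bench top, z up. It lies on the other side of the tray than the mat, its length roughly pointing away from the robot.
There are look-alikes about, which are no part of the job. What is shaped like the part that bears cup_mid but orange is not meant.

How it is judged:
By the outcome, as a careful person would: the job done as asked, in the order asked, and still so for the second after the job is handed in, with the robot touching nothing.
It also fails if it takes over 144 s, if anything falls off the work surface, if the arm or the gripper's body presses on something with over 40 N, if the wrist force passes 120 N, or if a joint passes its speed limit or range.

## Robot

A 7-joint arm with a two-finger parallel gripper is mounted at the origin on a cart in front of the work surface, level with it; the furniture and walls round the work are solid. World frame = base frame: x ahead of the robot, y to its left, z up, the work surface at z = 0. Lengths are in m, angles in degrees, forces in N, time in s.
With the tool pointing down it reaches from about 0.425 to 0.875 m from the base axis. Payload 4.7 kg.
Tool frame: the origin (TCP) lies at the centre of the arm's flange, where the gripper is bolted on; the fingertips stand 182 mm ahead of it and the grasp point (between the pads) lies 164 mm ahead of it; z points along the fingers, x is the direction in which the jaws open and shut, and the axes are right-handed (so a half turn about z gives the same grasp; the last joint's range is limited). The gripper opens to 87 mm and grips with 3 to 60 N. Pads are 19 mm wide; open, the fingers measure 117 mm over their backs; the gripper's body (75 mm by 190 mm) begins 51 mm behind the grasp point.
Start: joints at [-69.723, 18.392, -4.016, 83.108, 1.295, 78.541, -3.26], TCP at [0.217, 0.613, 0.405] pointing down, gripper open.
Joint ranges: [-163.93, 163.93], [-17.29, 119.83], [-79.2, 71.16], [3.27, 140.29], [-89.18, 269.18], [5.43, 117.66], [-154.24, 154.24]. Speed limits (degrees/s): [147.25, 147.25, 180, 180, 180, 180, 180].

## Interface

Orientations are given as [roll, pitch, yaw] about the fixed x, y, z axes, in that order (R = Rz(yaw) Ry(pitch) Rx(roll)).
In Python, from cell import env gives the robot as it stands. The module is installed in compiled form; this text tells all that it offers.
- The arm moves only by the tool carry_out, never from a script. Its argument "increments" is a list of rows, each a list of 5 numbers: the shift along the world's x, y, z in m, then the turn about the world's z in degrees, then the gripper's target within -1 to 1 (shut at 1, half-way at 0, fully open at -1). In form: [[dx, dy, dz, spin, jaw], ...]. A call has 1 to 20 rows; each row is the pose to reach, as a shift and turn from the pose commanded when the call began; what a row does not reach only later rows make up. A row lasts 1/10 s, in which the tool goes at most 50 mm and 8.59 degrees, less where a joint would pass 70% of its speed; a pose out of reach is approached as far as the arm can. A call with a gripper value outside its range is refused whole. The fingers move at their own pace and stop on an object; "grip_force" is the grip in N (left out, the last holds). Time passes only in rows, so rows that repeat a pose let the fingers close. It gives the time, the measured TCP pose, the force and the opening at its end, in the units of the state.
- env.get_obs(): the state, without advancing time (a new reading comes with each control period).
- env.read_camera(name): name is "scene" or "top" or "wrist"; returns (picture, depth): 384x512x3 uint8, red, green, blue; 384x512 float32, m along the optical axis (not along the pixel's ray), 0 where there is no reading.
- env.get_calibration(name): a dict with "K" (3x3 intrinsics, pixels), "camera_from_world" (4x4, takes a point from world to camera coordinates); the wrist camera has in their place "T_tool_cam" (4x4, takes a point from camera to tool coordinates, whose origin is the TCP and whose axes are the tool frame's). Camera axes: x right, y down, z forward; pixel columns grow to the right and rows downward; lengths in m; the calibration is good to about 2 mm. A picture is of the moment at which its call begins: read the wrist's pose just before it. get_calibration takes no time and is no camera call.
- env.sign_off(): hands the job in, once; it reports no verdict.
The state is a dict: "time_s": time; "qpos": joint angles; "joint_velocities": joint speeds; "effort": joint torques, N m; "tool_pos": TCP position; "tool_rot": TCP orientation; "force": force on the tool from outside, world axes, zero at the start; "wrist_torque": the same for the moment, N m; "grip_width": finger opening in m.
Only numpy, scipy, OpenCV 4.12 (cv2) and the standard library are available. Lean on these libraries where they do the work, as an engineer would, in place of code of your own. Each camera call takes 0.05 s, during which the arm holds its last target.

## Working session

There is one attempt and no reset: what is moved stays moved. The work goes in short steps, Python scripts to look and compute and a tool call to move; the robot and the scene stay as the last step left them, time stands still between calls to the robot, and variables do not carry over. Pictures are saved under pics/ and viewed, and the job is handed in when it is done.

Besides the shell and the picture viewer there is one more tool, called after "Emit:" as name(argument=value, ...) on one line, values as JSON. carry_out: Moves the arm, as the interface text tells. Its arguments: {"type":"object","properties":{"increments":{"type":"array"},"grip_force":{"type":"number"}},"required":["increments"]}

```bash
mkdir -p pics; ls; cat > h.py <<'E'
import numpy as np, cv2
from cell import env
def snap(name,tag):
    o=env.get_obs(); im,d=env.read_camera(name)
    cv2.imwrite(f'pics/{tag}.png',im[:,:,::-1]); np.savez(f'pics/{tag}.npz',im=im,d=d,tp=o['tool_pos'],tr=o['tool_rot'])
    return o,im,d
E
python3 - <<'E'
from h import *
for n in ['scene','top']:
    o,im,d=snap(n,n+'0')
    c=env.get_calibration(n); print(n,c['K'],c['camera_from_world'])
print(o, env.get_calibration('wrist'))
E
```

```text
pics
scene [[498.9979614    0.         253.94616336]
 [  0.         498.9979614  193.6912381 ]
 [  0.           0.           1.        ]] [[ 0.830347   -0.55705048 -0.01478603 -0.41475939]
 [-0.3501809  -0.50097655 -0.79145172  0.25916301]
 [ 0.43347111  0.66235735 -0.61105281  1.04247663]
 [ 0.          0.          0.          1.        ]]
top [[465.07054434   0.         255.29162471]
 [  0.         465.07054434 189.24024202]
 [  0.           0.           1.        ]] [[-0.37400041 -0.9274273   0.00151756  0.24663696]
 [-0.88396351  0.3559769  -0.30313191  0.47657332]
 [ 0.28059259 -0.11471293 -0.9529474   1.22498896]
 [ 0.          0.          0.          1.        ]]
{'time_s': 0.05, 'qpos': array([-69.72305393,  18.43793428,  -4.01589434,  83.17402008,
         1.29562095,  78.54066338,  -3.25851559]), 'joint_velocities': array([ 0.04732546, -0.04026505,  0.00378322, -0.04532332, -0.07658644,
        0.00725554, -0.01279174]), 'effort': array([ 6.73526793e-04, -4.92993951e+01, -4.06231508e-01, -3.13701475e+01,
       -6.42945548e-02,  3.97622120e-02,  1.11100933e-04]), 'tool_pos': array([0.21660485, 0.6126308 , 0.40368173]), 'tool_rot': array([1.79993784e+02, 1.07339854e-01, 7.05347308e+01]), 'force': array([-0.10237437,  0.49339236,  0.00108033]), 'wrist_torque': array([-0.01593568, -0.00699455,  0.0292296 ]), 'grip_width': 0.0872529879042852} {'K': array([[318.5236409 ,   0.        , 251.59797999],
       [  0.        , 318.5236409 , 192.73339976],
       [  0.        ,   0.        ,   1.        ]]), 'T_tool_cam': array([[ 9.99999931e-01, -3.63486135e-04, -7.44826326e-05,
        -8.62238706e-04],
       [ 3.69007324e-04,  9.53302845e-01,  3.02015811e-01,
        -8.43765303e-02],
       [-3.87740540e-05, -3.02015817e-01,  9.53302913e-01,
         1.95756741e-02],
       [ 0.00000000e+00,  0.00000000e+00,  0.00000000e+00,
         1.00000000e+00]])}
```

View pics/top0.png

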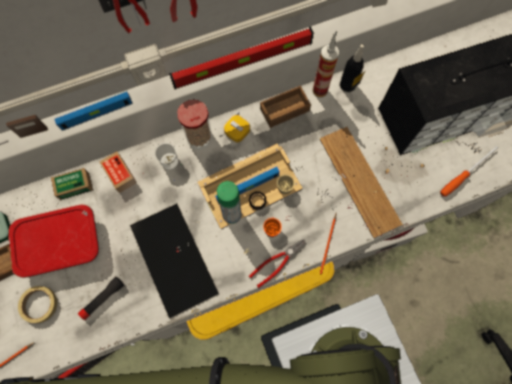

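View pics/scene0.png

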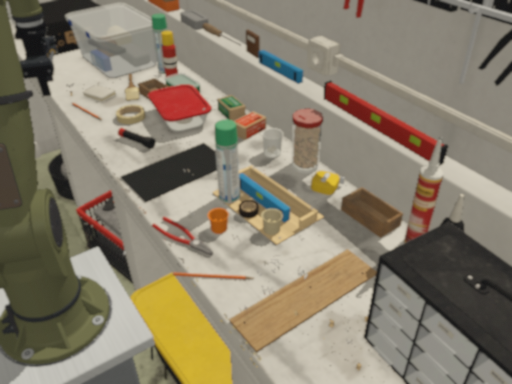

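The top view shows the tray at about (250,185), with the can at (229,200), the roll at (258,201) and the cup at (286,184). The mat is on the left at (173,260), the board on the right at (362,180), and the orange decoy cup at (272,228).

```bash
python3 - <<'E'
from h import *
im=np.load('pics/top0.npz')['im'][:,:,::-1]
cv2.imwrite('pics/c1.png',cv2.resize(im[135:240,190:310],None,fx=6,fy=6,interpolation=cv2.INTER_CUBIC)[:600])
cv2.imwrite('pics/c2.png',cv2.resize(im[120:320,120:410],None,fx=2.7,fy=2.7,interpolation=cv2.INTER_CUBIC))
im=np.load('pics/scene0.npz')['im'][:,:,::-1]
cv2.imwrite('pics/c3.png',cv2.resize(im[115:245,190:330],None,fx=4.6,fy=4.6,interpolation=cv2.INTER_CUBIC))
E
```

```text
(no output)
```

View pics/c1.png

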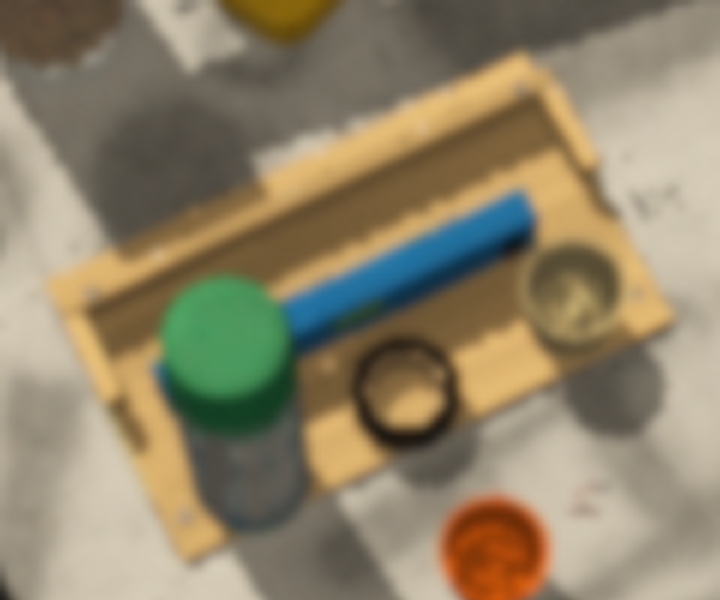

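View pics/c2.png

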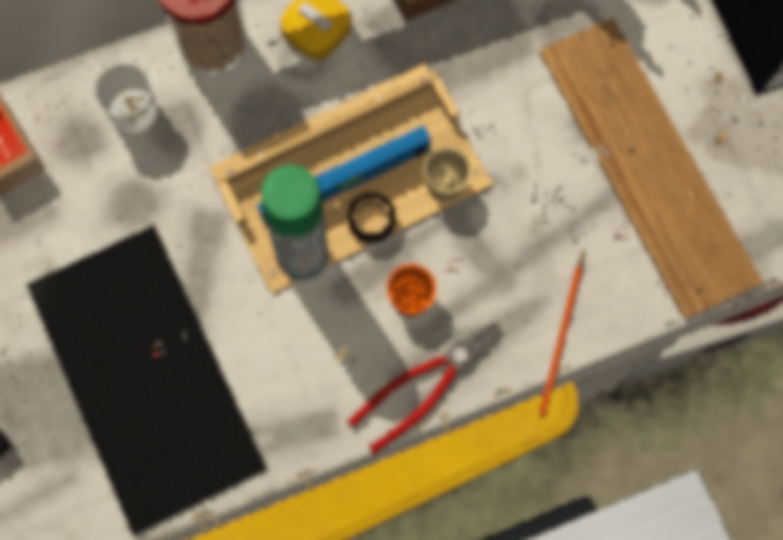

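View pics/c3.png

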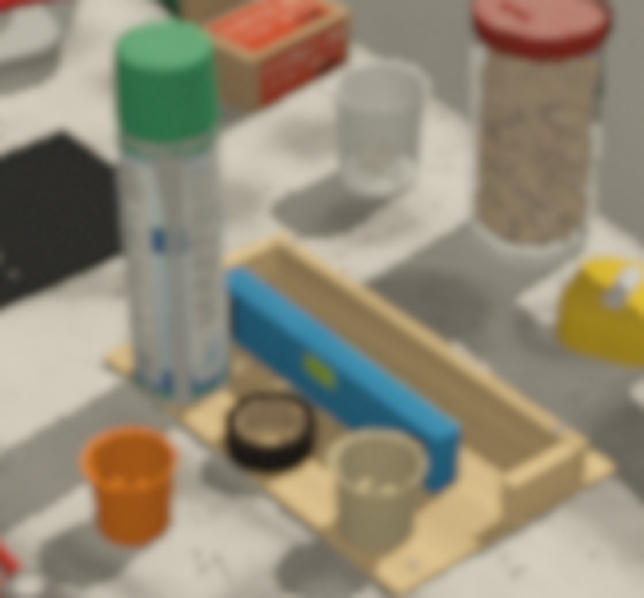

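```bash
cat >> h.py <<'E'
def cast(name,u,v,z):
    c=env.get_calibration(name);K=c['K'];T=c['camera_from_world'];R=T[:3,:3];t=T[:3,3]
    o=-R.T@t; r=R.T@np.linalg.inv(K)@np.array([u,v,1.]); return o+r*(z-o[2])/r[2]
def castw(tp,tr,u,v,z):
    from scipy.spatial.transform import Rotation as Ro
    c=env.get_calibration('wrist');R=Ro.from_euler('xyz',tr,degrees=True).as_matrix();X=c['T_tool_cam']
    o=tp+R@X[:3,3]; r=R@X[:3,:3]@np.linalg.inv(c['K'])@np.array([u,v,1.]); return o+r*(z-o[2])/r[2]
E
python3 - <<'E'
from h import *
im=np.load('pics/top0.npz')['im']; hsv=cv2.cvtColor(im,cv2.COLOR_RGB2HSV)
c1=lambda u,v,z:cast('top',(u+.5)/6-.5+190,(v+.5)/6-.5+135,z)
c2=lambda u,v,z:cast('top',(u+.5)/2.7-.5+120,(v+.5)/2.7-.5+120,z)
p=lambda n,x:print(n,np.round(x,4))
p('trayFL',c1(195,560,.006)); p('trayFR',c1(674,322,.006))
p('BLtop',c1(50,285,.035));p('BRtop',c1(530,55,.035))
p('levelends',[c1(165,370,.048),c1(528,197,.048)])
p('level R lower',c1(531,210,.048))
p('cup rim',c1(571,296,.052)); p('roll top',c1(406,390,.025)); p('can top',c1(225,340,.231))
p('can foot',c1(253,490,.006))
for n,(a,b,z) in dict(mBL=(28,287,.006),mBR=(155,227,.006),mFR=(266,468,.006),mFL=(135,534,.006),bBL=(542,48,.01),bBR=(620,22,.01),bFR=(765,290,.01),bFL=(690,318,.01)).items(): p(n,c2(a,b,z))
def sc(u,v,z): return cast('scene',(u+.5)/4.6-.5+190,(v+.5)/4.6-.5+115,z)
p('scene can top',sc(165,55,.231)); p('cup rim',sc(378,465,.052)); p('roll',sc(271,423,.025)); p('lvl',[sc(232,280,.048),sc(458,437,.048)])
p('trayFR',sc(398,595,.006))
# masks
for nm in ['top','scene']:
  d=np.load(f'pics/{nm}0.npz'); h=cv2.cvtColor(d['im'],cv2.COLOR_RGB2HSV)
  for n,lo,hi,z in [('blue',(98,120,60),(115,255,255),.03),('green',(55,100,50),(85,255,255),.22)]:
    m=cv2.inRange(h,lo,hi); k,l,s,c=cv2.connectedComponentsWithStats(m)
    for i in range(1,k):
      if s[i,4]>60: print(nm,n,s[i],np.round(cast(nm,*c[i],z),4))
E
```

```text
trayFL [0.4818 0.1744 0.006 ]
trayFR [ 0.5057 -0.0862  0.006 ]
BLtop [0.6278 0.1918 0.035 ]
BRtop [ 0.6521 -0.0695  0.035 ]
levelends [[ 0.5629  0.1559  0.048 ]
 [ 0.5792 -0.0371  0.048 ]]
level R lower [ 0.5725 -0.0359  0.048 ]
cup rim [ 0.524  -0.0359  0.052 ]
roll top [0.5175 0.0512 0.025 ]
can top [0.5088 0.1352 0.231 ]
can foot [0.5036 0.1363 0.006 ]
mBL [0.5858 0.4175 0.006 ]
mBR [0.5982 0.2706 0.006 ]
mFR [0.3145 0.2491 0.006 ]
mFL [0.3029 0.3937 0.006 ]
bBL [ 0.6324 -0.2029  0.01  ]
bBR [ 0.6286 -0.2984  0.01  ]
bFR [ 0.2895 -0.3069  0.01  ]
bFL [ 0.2921 -0.2197  0.01  ]
scene can top [0.5035 0.1229 0.231 ]
cup rim [ 0.5262 -0.0394  0.052 ]
roll [0.5169 0.0503 0.025 ]
lvl [[ 0.5564  0.1513  0.048 ]
 [ 0.5779 -0.0412  0.048 ]]
trayFR [ 0.5056 -0.0869  0.006 ]
top blue [ 56  93  75  36 783] [0.9674 0.4109 0.03  ]
top blue [238 168  40  25 306] [0.5719 0.0267 0.03  ]
top green [ 55 171  28  21 204] [0.6809 0.487  0.22  ]
top green [217 181  23  26 456] [0.5055 0.1357 0.22  ]
scene blue [259  51  43  31 493] [1.1014 0.7051 0.03  ]
scene blue [240 175  49  46 584] [0.5693 0.0626 0.03  ]
scene green [153  16  13  13 149] [0.7076 0.9321 0.22  ]
scene green [216 126  21  20 348] [0.4914 0.103  0.22  ]
```

The top and scene views agree to a few mm, with the tray yawed about 5°. Next I'll go over the tray and take a close wrist view.

Emit:
carry_out(increments=[[0.0,0.0,0.04,0,-1],[0.02,-0.03,0.08,2,-1],[0.05,-0.07,0.116,5,-1],[0.07,-0.11,0.116,8,-1],[0.1,-0.15,0.116,11,-1],[0.12,-0.19,0.116,14,-1],[0.14,-0.23,0.116,17,-1],[0.17,-0.27,0.116,19,-1],[0.19,-0.31,0.116,21,-1],[0.22,-0.35,0.116,23,-1],[0.24,-0.39,0.116,24.7,-1],[0.26,-0.43,0.116,24.7,-1],[0.28,-0.47,0.116,24.7,-1],[0.29,-0.51,0.116,24.7,-1],[0.3,-0.54,0.116,24.7,-1],[0.303,-0.563,0.116,24.7,-1],[0.303,-0.563,0.116,24.7,-1],[0.303,-0.563,0.116,24.7,-1],[0.303,-0.563,0.116,24.7,-1]])

```text
time_s: 2.0
tool_pos: [0.5195, 0.0514, 0.5205]
tool_rot: [-180.0, -0.0, 95.4]
force: [-0.8, 0.3, -0.5]
grip_width: 0.0869
```

```bash
python3 - <<'E'
from h import *
o,im,d=snap('wrist','w1'); print(o['tool_pos'],o['tool_rot'],o['qpos'].round(1),o['time_s'])
cv2.imwrite('pics/w1b.png',cv2.resize(im[:,:,::-1],None,fx=1.55,fy=1.55,interpolation=cv2.INTER_CUBIC))
E
```

```text
[0.51945405 0.05141542 0.5204943 ] [-1.79970439e+02 -3.82642645e-02  9.53644480e+01] [-33.    0.3  24.7  90.9  -0.2  88.9  87.1] 2.0
```

View pics/w1b.png

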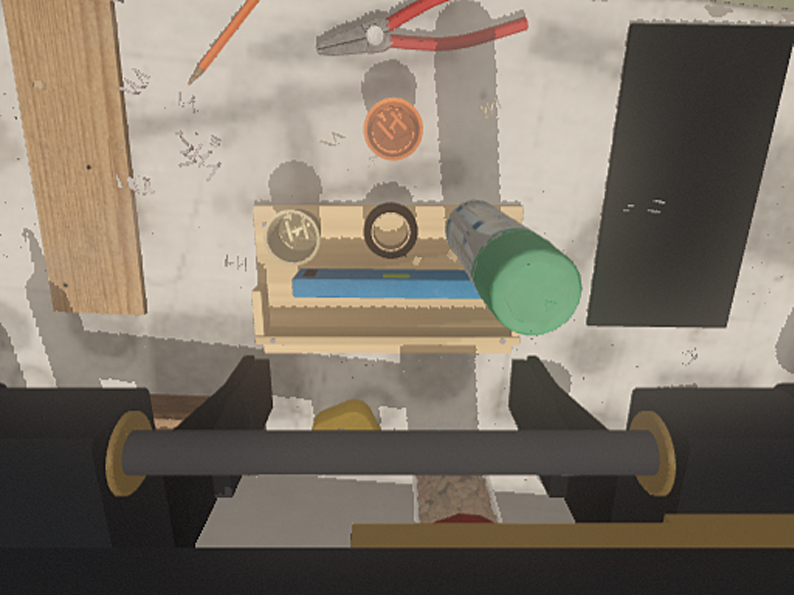

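The wrist view is upside down, with image up pointing towards the robot. At (x1.55) scale the cup is at (293,236), the roll at (390,231), the can cap at (527,280) and the level at (390,284); the whole board edge and the mat are also visible. I'll measure these by fitting.

```bash
python3 - <<'E'
from h import *
D=np.load('pics/w1.npz'); im=D['im'];tp=D['tp'];tr=D['tr'];dep=D['d']
h=cv2.cvtColor(im,cv2.COLOR_RGB2HSV)
cw=lambda u,v,z:castw(tp,tr,u,v,z)
def show(n,x):print(n,np.round(x,4))
# level blue at top face
m=cv2.inRange(h,(98,110,60),(115,255,255)); m[:, 315:]=0
m=cv2.inRange(h,(95,100,60),(118,255,255)); k,l,s,c=cv2.connectedComponentsWithStats(m)
for i in range(1,k):
  if s[i,4]>100: print('blue',s[i],c[i])
# cap top: green bright; fit via world depth points
def world(mask):
    from scipy.spatial.transform import Rotation as Ro
    c=env.get_calibration('wrist');R=Ro.from_euler('xyz',tr,degrees=True).as_matrix();X=c['T_tool_cam']
    v,u=np.nonzero(mask&(dep>0)); P=np.linalg.inv(c['K'])@np.c_[u,v,np.ones(len(u))].T*dep[v,u]
    return ((R@(X[:3,:3]@P+X[:3,3:]))+tp[:,None]).T
def circ(P):
    (x,y),r=cv2.minEnclosingCircle(P[:,:2].astype(np.float32)); return np.round([x,y,r,P[:,2].mean()],4)
A=world(np.ones(dep.shape,bool))
# sel by regions
def sel(x0,x1,y0,y1,z0,z1): return A[(A[:,0]>x0)&(A[:,0]<x1)&(A[:,1]>y0)&(A[:,1]<y1)&(A[:,2]>z0)&(A[:,2]<z1)]
show('cap',circ(sel(.46,.56,.08,.19,.224,.24)))
show('cup',circ(sel(.48,.57,-.08,0.0,.04,.06)))
show('roll',circ(sel(.47,.552,.01,.09,.02,.03)))
L=sel(.54,.60,-.06,.17,.043,.053); 
show('lvl',cv2.minAreaRect(L[:,:2].astype(np.float32)*1000)[0]);print(cv2.minAreaRect(L[:,:2].astype(np.float32)*1000),L[:,2].mean())
T=sel(.6,.7,-.12,.22,.03,.04); print('rail',cv2.minAreaRect(T[:,:2].astype(np.float32)*1000))
# dark mat & board by plane cast
for n,(u,v,z) in dict(mat1=(630,23,.006),mat2=(588,325,.006),mat3=(726,327,.006),b1=(115,0,.01),b2=(146,313,.01),b3=(52,310,.01),b4=(9,20,.01),tFR=(253,205,.006),tFL=(523,205,.006),cupc=(293,236,.052),roll=(390,231,.025),cap=(528,284,.231),l1=(293,270,.048),l2=(293,278,.048)).items(): show(n,cw((u+.5)/1.55-.5,(v+.5)/1.55-.5,z))
# top depth around box right
E
```

```text
blue [ 189  180  121   12 1260] [251.31031746 185.8452381 ]
cap [0.509  0.1341 0.027  0.2303]
cup [ 0.5386 -0.0294  0.0419  0.0489]
roll [0.5212 0.057  0.0339 0.0246]
lvl [561.7923  41.8733]
((561.7922973632812, 41.873348236083984), (43.35592269897461, 203.44180297851562), 0.20905663073062897) 0.048063752733344296
rail ((610.1385498046875, 56.679786682128906), (40.87622833251953, 269.5841979980469), 4.784872055053711)
mat1 [0.3135 0.2474 0.006 ]
mat2 [0.6004 0.2714 0.006 ]
mat3 [0.5889 0.4192 0.006 ]
b1 [ 0.3389 -0.2074  0.01  ]
b2 [ 0.629  -0.1964  0.01  ]
b3 [ 0.6348 -0.2944  0.01  ]
b4 [ 0.3634 -0.3018  0.01  ]
tFR [ 0.5063 -0.0865  0.006 ]
tFL [0.4814 0.1801 0.006 ]
cupc [ 0.5245 -0.0377  0.052 ]
roll [0.5163 0.0508 0.025 ]
cap [0.504  0.1283 0.231 ]
l1 [ 0.5577 -0.0373  0.048 ]
l2 [ 0.5655 -0.0371  0.048 ]
```

```bash
python3 - <<'E'
from h import *
D=np.load('pics/w1.npz'); im=D['im'][:,:,::-1]
cv2.imwrite('pics/w1c.png',cv2.resize(im[120:235,155:385],None,fx=3.4,fy=3.4,interpolation=cv2.INTER_CUBIC))
T=np.load('pics/top0.npz'); c=env.get_calibration('top');d=T['d'];v,u=np.mgrid[:384,:512]
M=c['camera_from_world'];P=np.linalg.inv(c['K'])@np.c_[u.ravel(),v.ravel(),np.ones(u.size)].T*d.ravel()
W=(M[:3,:3].T@(P-M[:3,3:])).T.reshape(384,512,3)
ok=(d>0)&(W[...,0]<.75)&(W[...,0]>.25)
q=W[ok&(W[...,2]>.08)&(W[...,1]<.05)&(W[...,1]>-.6)]
print('tall right: n',len(q), 'max y',q[:,1].max() if len(q) else None)
for x0 in np.arange(.25,.75,.05):
  r=q[(q[:,0]>=x0)&(q[:,0]<x0+.05)]
  if len(r)>5: print(round(x0,2),r[:,1].max().round(3),r[:,2].max().round(3))
q=W[(d>0)&(W[...,2]>.08)&(W[...,0]>.55)&(W[...,0]<.8)&(W[...,1]>-.15)&(W[...,1]<.3)]
print('behind tray',len(q),q.min(0),q.max(0))
E
```

```text
tall right: n 6940 max y -0.3387311387740031
0.45 -0.399 0.24
0.5 -0.4 0.24
0.55 -0.403 0.268
0.6 -0.405 0.239
0.65 -0.408 0.237
0.7 -0.339 0.141
behind tray 933 [0.73020128 0.09806857 0.08012162] [0.79994229 0.18135104 0.17384728]
```

View pics/w1c.png

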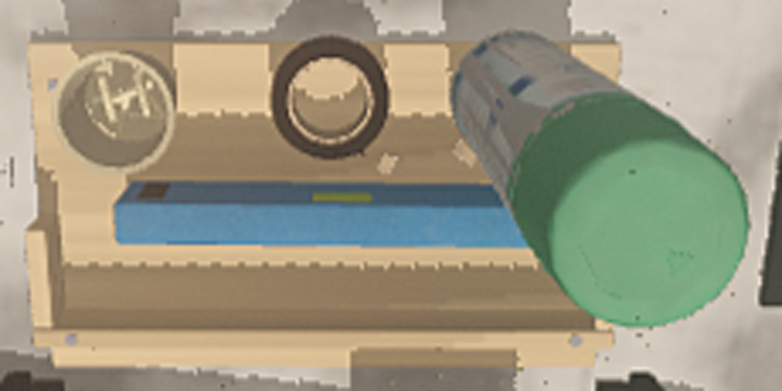

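```bash
python3 - <<'E'
from h import *
D=np.load('pics/w1.npz');tp=D['tp'];tr=D['tr']
for n,u,v,z in [('cup',115,112,.052),('cupL',55,112,.052),('cupR',175,112,.052),('cupT',115,52,.052),('cupB',115,172,.052),('roll',330,98,.025),('rollL',271,98,.025),('rollR',389,98,.025),('rollB',330,159,.025),('cap',648,232,.231),('capL',548,232,.231),('capR',748,232,.231),('capT',648,138,.231),('capB',648,327,.231),('lv1',116,204,.048),('lv2',116,243,.048),('lv3',500,205,.048),('lv4',500,246,.048),('tFR',30,40,.006),('tFL',620,42,.006),('cheekR',28,228,.035),('railin R',50,330,.035),('railin L',600,332,.035),('screwR',70,340,.035),('screwL',575,341,.035)]:
    print(n,np.round(castw(tp,tr,(u+.5)/3.4-.5+155,(v+.5)/3.4-.5+120,z),4))
E
```

```text
cup [ 0.5253 -0.0382  0.052 ]
cupL [ 0.5276 -0.0632  0.052 ]
cupR [ 0.523  -0.0133  0.052 ]
cupT [ 0.5004 -0.0391  0.052 ]
cupB [ 0.5511 -0.0374  0.052 ]
roll [0.5156 0.0512 0.025 ]
rollL [0.5181 0.0252 0.025 ]
rollR [0.5132 0.0771 0.025 ]
rollB [0.543  0.0537 0.025 ]
cap [0.508  0.1333 0.231 ]
capL [0.5104 0.1074 0.231 ]
capR [0.5056 0.1593 0.231 ]
capT [0.4835 0.1288 0.231 ]
capB [0.5342 0.1382 0.231 ]
lv1 [ 0.5663 -0.0372  0.048 ]
lv2 [ 0.584  -0.0366  0.048 ]
lv3 [0.5513 0.1285 0.048 ]
lv4 [0.5697 0.1311 0.048 ]
tFR [ 0.5052 -0.0859  0.006 ]
tFL [0.4813 0.1797 0.006 ]
cheekR [ 0.5849 -0.0784  0.035 ]
railin R [ 0.6332 -0.0678  0.035 ]
railin L [0.6106 0.1855 0.035 ]
screwR [ 0.6374 -0.0585  0.035 ]
screwL [0.6161 0.1747 0.035 ]
```

Emit:
carry_out(increments=[[-0.004,0.03,0,0,-1],[-0.008,0.06,0,0,-1],[-0.0115,0.0826,-0.01,0,-1],[-0.0115,0.0826,-0.03,0,-1],[-0.0115,0.0826,-0.055,0,-1],[-0.0115,0.0826,-0.08,0,-1],[-0.0115,0.0826,-0.105,0,-1],[-0.0115,0.0826,-0.13,0,-1],[-0.0115,0.0826,-0.1485,0,-1],[-0.0115,0.0826,-0.1485,0,-1],[-0.0115,0.0826,-0.1485,0,-1]])

```text
time_s: 3.15
tool_pos: [0.508, 0.1333, 0.3726]
tool_rot: [-180.0, -0.0, 95.3]
force: [0.9, -0.9, 0.5]
grip_width: 0.0867
```

Emit:
carry_out(increments=[[0,0.0007,0,0,-0.4],[0,0.0007,0,0,-0.4],[0,0.0007,0,0,-0.4],[0,0.0007,0,0,-0.3],[0,0.0007,0,0,-0.2],[0,0.0007,0,0,0],[0,0.0007,0,0,1],[0,0.0007,0,0,1]], grip_force=20)

```text
time_s: 3.95
tool_pos: [0.5082, 0.1334, 0.3725]
tool_rot: [180.0, -0.0, 95.2]
force: [0.3, 1.9, 1.3]
grip_width: 0.0557
```

Emit:
carry_out(increments=[[0,0,0.005,0,1],[0,0,0.015,0,1],[0,0,0.03,0,1],[0,0,0.05,0,1],[0.001,0.01,0.05,0,1],[0.004,0.025,0.05,0,1],[0.008,0.045,0.05,0,1],[0.012,0.07,0.05,0,1],[0.017,0.095,0.05,0,1],[0.021,0.12,0.05,0,1],[0.026,0.145,0.05,0,1],[0.031,0.17,0.05,0,1],[0.035,0.19,0.05,0,1],[0.037,0.202,0.05,0,1],[0.037,0.206,0.05,0,1],[0.037,0.206,0.045,0,1],[0.037,0.206,0.03,0,1],[0.037,0.206,0.015,0,1],[0.037,0.206,0.006,0,1],[0.037,0.206,0.003,0,1]], grip_force=25)

```text
time_s: 5.95
tool_pos: [0.5447, 0.3383, 0.373]
tool_rot: [-179.8, 0.1, 95.2]
force: [-0.5, 0.3, -2.4]
grip_width: 0.0565
```

Emit:
carry_out(increments=[[0,0,0,0,1],[0,0,-0.001,0,1],[0,0,-0.002,0,1],[0,0,-0.003,0,1],[0,0,-0.003,0,1],[0,0,-0.003,0,1]])

```text
time_s: 6.55
tool_pos: [0.5452, 0.3392, 0.3726]
tool_rot: [180.0, -0.0, 95.2]
force: [0.6, 0.2, -1.5]
grip_width: 0.0564
```

Emit:
carry_out(increments=[[0,0,-0.001,0,1],[0,0,-0.001,0,1],[0,0,-0.001,0,1]])

```text
time_s: 6.85
tool_pos: [0.5454, 0.3392, 0.3725]
tool_rot: [179.9, -0.1, 95.2]
force: [0.4, -0.8, 6.4]
grip_width: 0.0561
```

Emit:
carry_out(increments=[[0,0,0,0,-0.3],[0,0,0,0,-0.35],[0,0,0,0,-0.5],[0,0,0,0,-1],[0,0,0,0,-1],[0,0,0,0,-1],[0,0,0.02,0,-1],[0,0,0.05,0,-1],[0,0,0.09,0,-1],[0,0,0.09,0,-1],[0,0,0.09,0,-1]])

```text
time_s: 7.95
tool_pos: [0.5453, 0.3391, 0.4625]
tool_rot: [179.9, -0.1, 95.2]
force: [-1.4, 0.0, -0.8]
grip_width: 0.087
```

```bash
python3 - <<'E'
from h import *
o,im,d=snap('scene','s2'); print(o['tool_pos'],o['force'],o['grip_width'])
E
```

```text
[0.54534572 0.33911838 0.46253324] [-1.35947778  0.01134593 -0.78352135] 0.08701383716201423
```

View pics/s2.png

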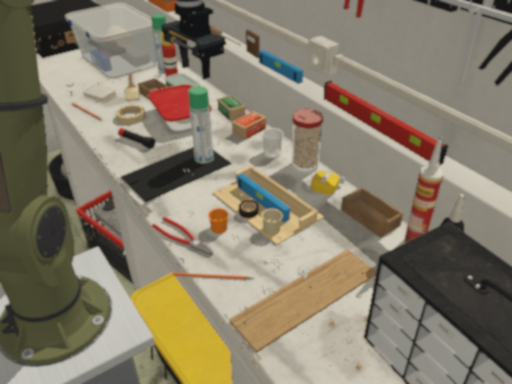

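Emit:
carry_out(increments=[[-0.001,-0.02,0,0,-0.61],[-0.003,-0.055,0,0,-0.61],[-0.005,-0.1,0,0,-0.61],[-0.008,-0.15,0,0,-0.61],[-0.011,-0.2,-0.01,0,-0.61],[-0.014,-0.25,-0.03,0,-0.61],[-0.017,-0.295,-0.06,0,-0.61],[-0.019,-0.335,-0.09,0,-0.61],[-0.0203,-0.362,-0.12,0,-0.61],[-0.0203,-0.375,-0.14,0,-0.61],[-0.0203,-0.3771,-0.155,0,-0.61],[-0.0203,-0.3771,-0.17,0,-0.61],[-0.0203,-0.3771,-0.17,0,-0.61],[-0.0203,-0.3771,-0.17,0,-0.61]])

```text
time_s: 9.4
tool_pos: [0.5244, -0.0378, 0.2905]
tool_rot: [-179.9, 0.0, 95.2]
force: [-0.3, -0.8, 0.3]
grip_width: 0.07
```

```bash
python3 - <<'E'
from h import *
o,im,d=snap('wrist','w3'); print(o['tool_pos'],o['tool_rot'],o['time_s'],o['grip_width'])
cv2.imwrite('pics/w3b.png',cv2.resize(im[:,:,::-1],None,fx=1.55,fy=1.55,interpolation=cv2.INTER_CUBIC))
E
```

```text
[ 0.52441289 -0.0378229   0.2905359 ] [-1.79886085e+02  6.44560079e-03  9.52422440e+01] 9.4 0.07002641808396376
```

View pics/w3b.png

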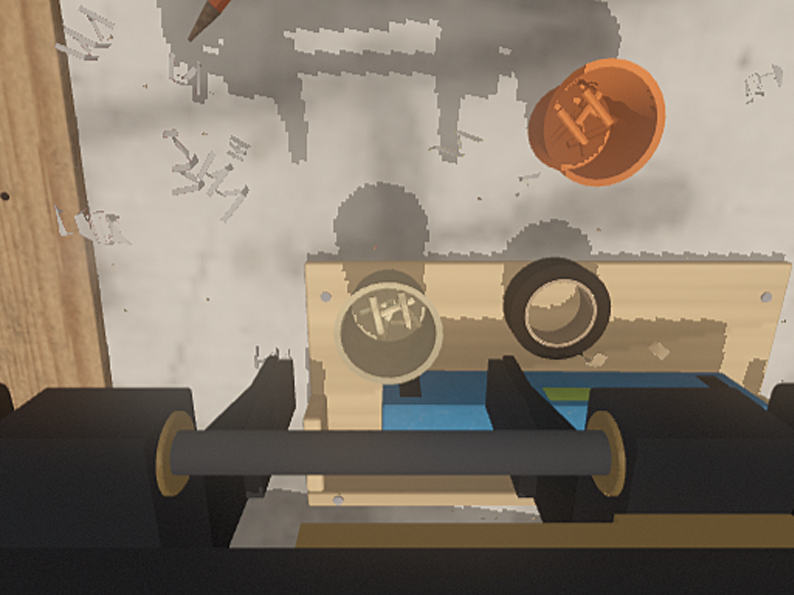

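```bash
python3 - <<'E'
from h import *
D=np.load('pics/w3.npz');tp=D['tp'];tr=D['tr']
for n,u,v,z in [('cup',389.5,333,.052),('L',336,333,.052),('R',443,333,.052),('T',389,283,.052),('B',389,384,.052),('rollR',611,308,.025),('rollL',506,308,.025),('rollB',560,360,.025),('rollholeC',561,314,.025),('lvfront',383,404,.048)]:
    print(n,np.round(castw(tp,tr,(u+.5)/1.55-.5,(v+.5)/1.55-.5,z),4))
E
```

```text
cup [ 0.5257 -0.0385  0.052 ]
L [ 0.528  -0.0639  0.052 ]
R [ 0.5234 -0.0132  0.052 ]
T [ 0.5011 -0.041   0.052 ]
B [ 0.5525 -0.0363  0.052 ]
rollR [0.5116 0.0771 0.025 ]
rollL [0.5166 0.0221 0.025 ]
rollB [0.5435 0.0561 0.025 ]
rollholeC [0.5173 0.0515 0.025 ]
lvfront [ 0.566  -0.0382  0.048 ]
```

Emit:
carry_out(increments=[[0.001,-0.0007,-0.02,0,-0.61],[0.001,-0.0007,-0.045,0,-0.61],[0.001,-0.0007,-0.07,0,-0.61],[0.001,-0.0007,-0.085,0,-0.61],[0.001,-0.0007,-0.0905,0,-0.61],[0.001,-0.0007,-0.0905,0,-0.61],[0.001,-0.0007,-0.0905,0,-0.61],[0.001,-0.0007,-0.0905,0,-0.4],[0.001,-0.0007,-0.0905,0,-0.3],[0.001,-0.0007,-0.0905,0,-0.2],[0.001,-0.0007,-0.0905,0,-0.1],[0.001,-0.0007,-0.0905,0,0.1],[0.001,-0.0007,-0.0905,0,0.4],[0.001,-0.0007,-0.0905,0,0.4]], grip_force=6)

```text
time_s: 10.85
tool_pos: [0.526, -0.0387, 0.201]
tool_rot: [180.0, -0.0, 95.2]
force: [-0.2, -0.0, 1.1]
grip_width: 0.049
```

Emit:
carry_out(increments=[[0,0,0.004,0,0.4],[0,0,0.015,0,0.4],[0,0,0.035,0,0.4],[0,0,0.06,0,0.4],[-0.005,0.01,0.08,0,0.4],[-0.015,0.03,0.1,0,0.4],[-0.03,0.06,0.1,0,0.4],[-0.045,0.095,0.1,0,0.4],[-0.06,0.13,0.1,0,0.4],[-0.075,0.165,0.1,0,0.4],[-0.09,0.2,0.1,0,0.4],[-0.105,0.235,0.1,0,0.4],[-0.12,0.27,0.1,0,0.4],[-0.135,0.305,0.1,0,0.4],[-0.15,0.34,0.1,0,0.4],[-0.165,0.37,0.1,0,0.4],[-0.176,0.392,0.08,0,0.4],[-0.181,0.4037,0.055,0,0.4],[-0.181,0.4037,0.03,0,0.4],[-0.181,0.4037,0.015,0,0.4]])

```text
time_s: 12.85
tool_pos: [0.3441, 0.3651, 0.2147]
tool_rot: [-179.9, 0.1, 95.3]
force: [-0.0, -0.7, -0.7]
grip_width: 0.0488
```

Emit:
carry_out(increments=[[0,0,0,0,0.4],[0,0,-0.006,0,0.4],[0,0,-0.01,0,0.4],[0,0,-0.013,0,0.4],[0,0,-0.014,0,0.4],[0,0,-0.014,0,0.4]])

```text
time_s: 13.45
tool_pos: [0.3449, 0.365, 0.202]
tool_rot: [180.0, -0.0, 95.2]
force: [0.3, 0.2, -0.6]
grip_width: 0.0486
```

Emit:
carry_out(increments=[[0,0,-0.001,0,0.4],[0,0,-0.0015,0,0.4],[0,0,-0.0015,0,0.4]])

```text
time_s: 13.75
tool_pos: [0.345, 0.3652, 0.2008]
tool_rot: [180.0, -0.0, 95.2]
force: [-0.4, -0.7, 4.1]
grip_width: 0.049
```

Emit:
carry_out(increments=[[0,0,0,0,0],[0,0,0,0,-0.25],[0,0,0,0,-0.5],[0,0,0,0,-0.65],[0,0,0,0,-0.65],[0,0,0.02,0,-0.65],[0,0,0.06,0,-0.65],[0,0,0.1,0,-0.65],[0.02,-0.03,0.12,0,-0.65],[0.04,-0.07,0.12,0,-0.65],[0.06,-0.11,0.12,0,-0.65],[0.08,-0.15,0.12,0,-0.65],[0.1,-0.19,0.12,0,-0.65],[0.12,-0.23,0.12,0,-0.65],[0.14,-0.265,0.12,0,-0.65],[0.16,-0.295,0.11,0,-0.65],[0.1715,-0.314,0.1,0,-0.65],[0.1715,-0.314,0.08,0,-0.65],[0.1715,-0.314,0.06,0,-0.65],[0.1715,-0.314,0.06,0,-0.65]])

```text
time_s: 15.75
tool_pos: [0.515, 0.0507, 0.2576]
tool_rot: [-179.7, 0.1, 95.2]
force: [-0.9, -0.6, -0.7]
grip_width: 0.0718
```

```bash
python3 - <<'E'
from h import *
o,im,d=snap('wrist','w4'); print(o['tool_pos'],o['tool_rot'],o['time_s'],o['grip_width'])
cv2.imwrite('pics/w4b.png',cv2.resize(im[:,:,::-1],None,fx=1.55,fy=1.55,interpolation=cv2.INTER_CUBIC))
o,im,d=snap('scene','s4')
cv2.imwrite('pics/s4b.png',cv2.resize(im[60:260,100:350,::-1],None,fx=3,fy=3,interpolation=cv2.INTER_CUBIC))
E
```

```text
[0.515011   0.05068448 0.25760879] [-1.79684154e+02  5.71722425e-02  9.51988585e+01] 15.75 0.0717597047051687
```

View pics/w4b.png

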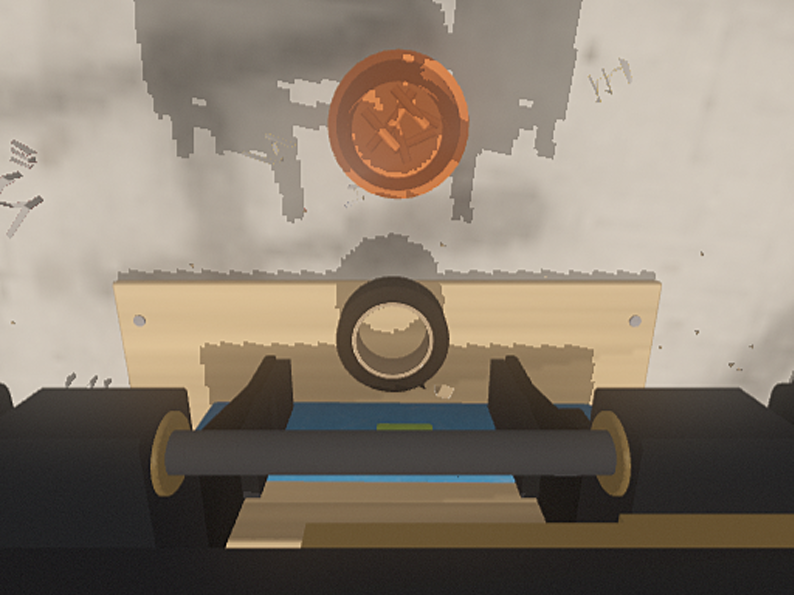

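View pics/s4b.png

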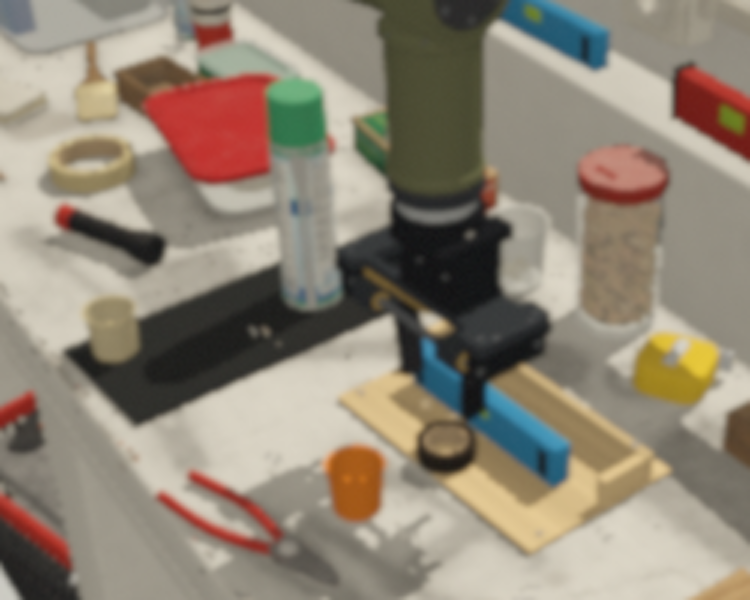

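```bash
python3 - <<'E'
from h import *
D=np.load('pics/w4.npz');tp=D['tp'];tr=D['tr']
for n,u,v,z in [('rollR',449,335,.025),('rollL',337,335,.025),('rollB',393,392,.025),('rollholeC',392.5,339,.025)]:
    print(n,np.round(castw(tp,tr,(u+.5)/1.55-.5,(v+.5)/1.55-.5,z),4))
for n,u,v,z in [('cuprim',113,313,.052),('cupfoot',113,345,.006),('corner',68,351,.006),('corner2',137,424,.006)]:
    print(n,np.round(cast('scene',(u+.5)/3-.5+100,(v+.5)/3-.5+60,z),4))
E
```

```text
rollR [0.5117 0.077  0.025 ]
rollL [0.5164 0.0254 0.025 ]
rollB [0.5433 0.0539 0.025 ]
rollholeC [0.516  0.0511 0.025 ]
cuprim [0.3473 0.3585 0.052 ]
cupfoot [0.3466 0.375  0.006 ]
corner [0.3072 0.3905 0.006 ]
corner2 [0.315  0.2484 0.006 ]
```

Emit:
carry_out(increments=[[0,0,-0.015,0,-0.65],[0,0,-0.035,0,-0.65],[0,0,-0.055,0,-0.65],[0,0,-0.065,0,-0.65],[0,0,-0.065,0,-0.65],[0,0,-0.065,0,-0.65]], grip_force=10)

```text
time_s: 16.45
tool_pos: [0.5169, 0.0512, 0.1963]
tool_rot: [179.9, -0.0, 95.2]
force: [-0.6, -0.1, 0.1]
grip_width: 0.0716
```

Emit:
carry_out(increments=[[-0.0005,0,-0.003,0,-0.65],[-0.0005,0,-0.0055,0,-0.65],[-0.0005,0,-0.0055,0,-0.4],[-0.0005,0,-0.0055,0,-0.3],[-0.0005,0,-0.0055,0,-0.2],[-0.0005,0,-0.0055,0,-0.1],[-0.0005,0,-0.0055,0,0.1],[-0.0005,0,-0.0055,0,0.4],[-0.0005,0,-0.0055,0,0.4]])

```text
time_s: 17.35
tool_pos: [0.5159, 0.051, 0.1899]
tool_rot: [180.0, -0.0, 95.2]
force: [0.0, -0.2, 0.7]
grip_width: 0.0519
```

Emit:
carry_out(increments=[[0,0,0.004,0,0.4],[0,0,0.015,0,0.4],[0,0,0.035,0,0.4],[0,0,0.06,0,0.4],[-0.003,0.01,0.08,0,0.4],[-0.01,0.03,0.09,0,0.4],[-0.02,0.06,0.09,0,0.4],[-0.03,0.09,0.09,0,0.4],[-0.04,0.12,0.09,0,0.4],[-0.052,0.15,0.09,0,0.4],[-0.062,0.18,0.09,0,0.4],[-0.072,0.21,0.09,0,0.4],[-0.08,0.235,0.08,0,0.4],[-0.086,0.249,0.06,0,0.4],[-0.086,0.249,0.035,0,0.4],[-0.086,0.249,0.015,0,0.4],[-0.086,0.249,0.006,0,0.4],[-0.086,0.249,0.001,0,0.4],[-0.086,0.249,0,0,0.4],[-0.086,0.249,0,0,0.4]])

```text
time_s: 19.35
tool_pos: [0.4303, 0.3002, 0.1907]
tool_rot: [179.9, -0.1, 95.2]
force: [-0.3, -0.4, -0.8]
grip_width: 0.0524
```

Emit:
carry_out(increments=[[0,0,-0.001,0,0.4],[0,0,-0.001,0,0.4],[0,0,-0.001,0,0.4]])

```text
time_s: 19.65
tool_pos: [0.4304, 0.3003, 0.1898]
tool_rot: [179.9, -0.1, 95.2]
force: [-0.2, -1.2, 4.9]
grip_width: 0.0519
```

Emit:
carry_out(increments=[[0,0,0,0,0],[0,0,0,0,-0.25],[0,0,0,0,-0.5],[0,0,0,0,-0.65],[0,0,0.02,0,-0.65],[0,0,0.06,0,-0.65],[0,-0.01,0.1,0,-0.6],[0.01,-0.04,0.12,-8,-0.5],[0.02,-0.07,0.12,-16,-0.4],[0.035,-0.1,0.12,-24,-0.3],[0.05,-0.13,0.12,-32,-0.2],[0.065,-0.16,0.12,-40,-0.1],[0.08,-0.18,0.12,-48,0],[0.095,-0.2,0.12,-56,0],[0.11,-0.215,0.12,-64,0],[0.12,-0.225,0.12,-72,0],[0.13,-0.232,0.12,-80,0],[0.1356,-0.2377,0.12,-88,0],[0.1356,-0.2377,0.12,-90,0],[0.1356,-0.2377,0.12,-90,0]])

```text
time_s: 21.65
tool_pos: [0.5654, 0.0622, 0.3082]
tool_rot: [180.0, 0.0, 5.2]
force: [-0.6, -0.3, 1.0]
grip_width: 0.0437
```

```bash
python3 - <<'E'
from h import *
o,im,d=snap('wrist','w5'); print(o['tool_pos'],o['tool_rot'],o['time_s'],o['grip_width'],o['qpos'].round(1))
cv2.imwrite('pics/w5b.png',cv2.resize(im[:,:,::-1],None,fx=1.55,fy=1.55,interpolation=cv2.INTER_CUBIC))
o,im,d=snap('top','t5')
cv2.imwrite('pics/t5b.png',cv2.resize(im[120:320,120:410,::-1],None,fx=2.7,fy=2.7,interpolation=cv2.INTER_CUBIC))
E
```

```text
[0.56540339 0.06220431 0.30821705] [1.79976595e+02 4.98852494e-02 5.21076753e+00] 21.65 0.043697378183201234 [-36.8  13.6  31.9 102.9  -7.8  65.8   2.8]
```

View pics/w5b.png

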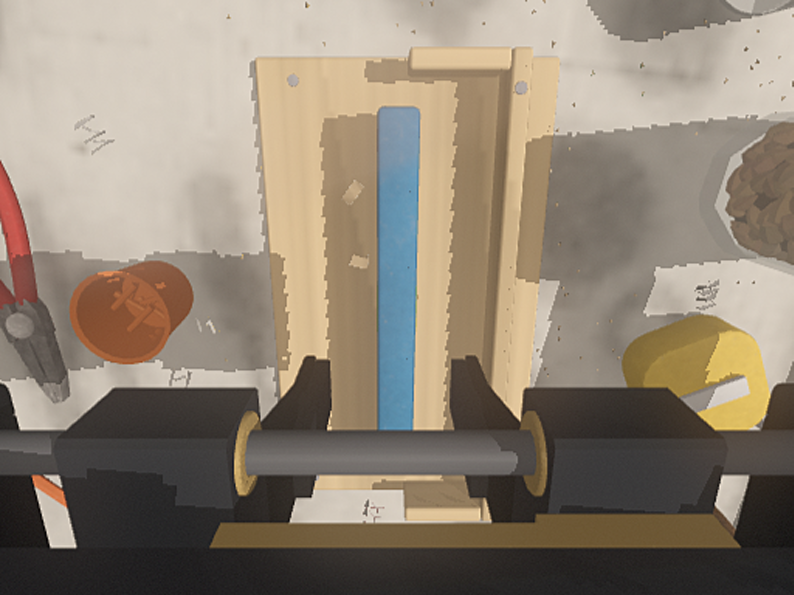

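View pics/t5b.png

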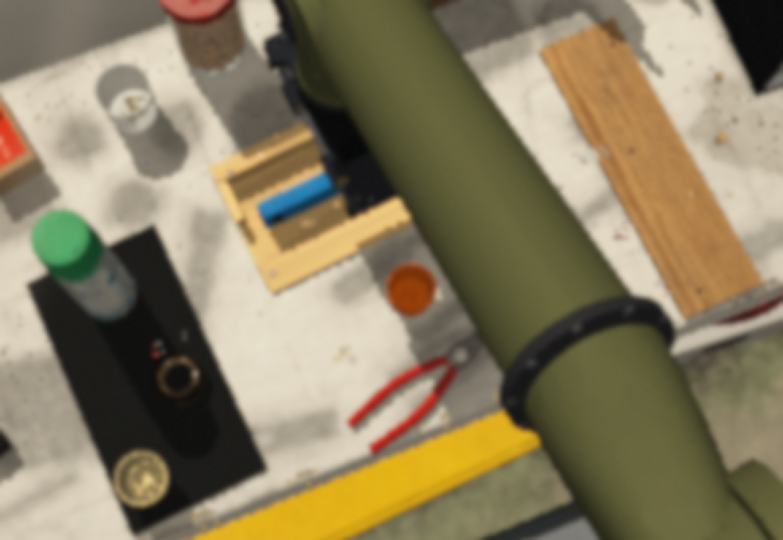

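```bash
python3 - <<'E'
from h import *
D=np.load('pics/w5.npz');tp=D['tp'];tr=D['tr']
for n,u,v,z in [('eL',378,107,.048),('eR',419,107,.048),('nL',378,400,.048),('nR',415,400,.048)]:
    print(n,np.round(castw(tp,tr,(u+.5)/1.55-.5,(v+.5)/1.55-.5,z),4))
im=D['im'];h=cv2.cvtColor(im,cv2.COLOR_RGB2HSV);m=cv2.inRange(h,(95,100,60),(118,255,255))
for v in (80,120,160,200,240,260):
    u=np.nonzero(m[v])[0]; u=u[(u>200)&(u<300)]
    a=castw(tp,tr,u.min()-.5,v,.048);b=castw(tp,tr,u.max()+.5,v,.048);print(v,a.round(4),b.round(4),((a+b)/2).round(4),np.linalg.norm(a-b).round(4))
E
```

```text
eL [0.5495 0.1596 0.048 ]
eR [0.5681 0.1613 0.048 ]
nL [0.5619 0.0105 0.048 ]
nR [0.5821 0.0123 0.048 ]Traceback (most recent call last):
  File "<stdin>", line 8, in <module>
    return umr_minimum(a, axis, None, out, keepdims, initial, where)
ValueError: zero-size array to reduction operation minimum which has no identity
```

Emit:
carry_out(increments=[[0.001,-0.001,-0.02,0,0],[0.001,-0.001,-0.045,0,0],[0.001,-0.001,-0.07,0,0],[0.001,-0.001,-0.09,0,0],[0.001,-0.001,-0.105,0,0],[0.001,-0.001,-0.111,0,0],[0.001,-0.001,-0.111,0,0],[0.001,-0.001,-0.111,0,0]], grip_force=25)

```text
time_s: 22.55
tool_pos: [0.5669, 0.0614, 0.1986]
tool_rot: [-180.0, -0.1, 5.2]
force: [0.8, -0.7, -0.6]
grip_width: 0.0431
```

Now close on the level.

Emit:
carry_out(increments=[[0.0003,0,0,0,0.2],[0.0003,0,0,0,0.35],[0.0003,0,0,0,0.45],[0.0003,0,0,0,0.55],[0.0003,0,0,0,0.7],[0.0003,0,0,0,1],[0.0003,0,0,0,1]])

```text
time_s: 23.25
tool_pos: [0.5671, 0.0614, 0.1981]
tool_rot: [-180.0, -0.1, 5.2]
force: [1.4, 1.1, 1.2]
grip_width: 0.0197
```

```bash
python3 - <<'E'
from h import *
D=np.load('pics/t5.npz');im=D['im'];h=cv2.cvtColor(im,cv2.COLOR_RGB2HSV)
print(h[180,360],h[150,345],h[220,380],h[160,400])
m=cv2.inRange(h,(8,90,60),(20,255,255)); m[:, :310]=0;m[:,410:]=0;m[:115]=0;m[242:]=0
m=cv2.morphologyEx(m,cv2.MORPH_CLOSE,np.ones((3,3)))
k,l,s,c=cv2.connectedComponentsWithStats(m);i=1+s[1:,4].argmax();print(s[i],c[i])
v,u=np.nonzero(l==i); P=np.array([cast('top',a,b,.01)[:2] for a,b in zip(u,v)])
print(P.mean(0)); r=cv2.minAreaRect((P*1000).astype(np.float32));print(r)
vis=im[:,:,::-1].copy(); cs,_=cv2.findContours((l==i).astype(np.uint8),0,2);cv2.drawContours(vis,cs,-1,(255,0,255),1)
cv2.imwrite('pics/bd.png',cv2.resize(vis[110:250,300:430],None,fx=4,fy=4))
E
```

```text
[ 16 144 177] [ 16 143 178] [ 16 145 183] [ 20  42 196]
[ 320  127   83  111 3500] [360.59514286 182.16971429]Traceback (most recent call last):
  File "<stdin>", line 7, in <module>
  File "h.py", line 8, in cast
    c=env.get_calibration(name);K=c['K'];T=c['camera_from_world'];R=T[:3,:3];t=T[:3,3]
ValueError: time passes only in moves, steps and waits
```

```bash
python3 - <<'E'
import functools
s=open('h.py').read()
s=s.replace("def cast(","import functools\n@functools.lru_cache\ndef cal(n): return env.get_calibration(n)\ndef cast(",1).replace("c=env.get_calibration(name);K","c=cal(name);K").replace("c=env.get_calibration('wrist');R","c=cal('wrist');R")
open('h.py','w').write(s)
E
python3 - <<'E'
from h import *
D=np.load('pics/t5.npz');im=D['im'];h=cv2.cvtColor(im,cv2.COLOR_RGB2HSV)
m=cv2.inRange(h,(8,90,60),(20,255,255)); m[:, :310]=0;m[:,410:]=0;m[:115]=0;m[242:]=0
m=cv2.morphologyEx(m,cv2.MORPH_CLOSE,np.ones((3,3)))
k,l,s,c=cv2.connectedComponentsWithStats(m);i=1+s[1:,4].argmax()
v,u=np.nonzero(l==i); P=np.array([cast('top',a,b,.01)[:2] for a,b in zip(u,v)])
print(P.mean(0)); r=cv2.minAreaRect((P*1000).astype(np.float32));print(r)
vis=im[:,:,::-1].copy(); cs,_=cv2.findContours((l==i).astype(np.uint8),0,2);cv2.drawContours(vis,cs,-1,(255,0,255),1)
cv2.imwrite('pics/bd.png',cv2.resize(vis[110:250,300:430],None,fx=4,fy=4))
o=env.get_obs();print(o['time_s'],o['tool_pos'])
E
```

```text
[ 0.45913043 -0.25356396]
((465.38671875, -253.31483459472656), (342.1856994628906, 96.69335174560547), 2.497349500656128)
23.25 [0.56705964 0.06141877 0.19810254]
```

View pics/bd.png

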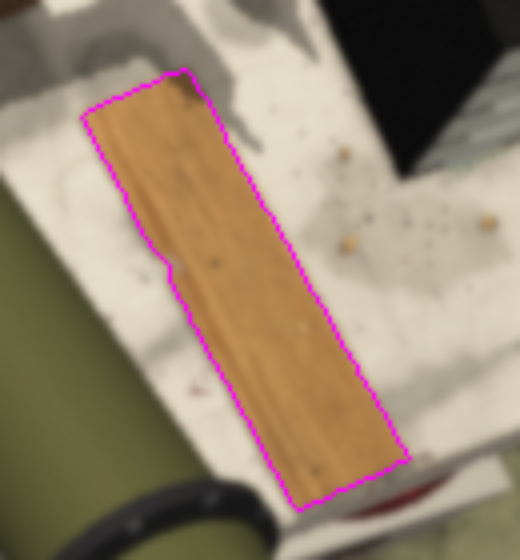

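Emit:
carry_out(increments=[[0,0,0.004,0,1],[0,0,0.015,0,1],[0,0,0.035,0,1],[0,0,0.06,0,1],[0,-0.01,0.08,0,1],[-0.004,-0.03,0.08,4,1],[-0.01,-0.055,0.08,10,1],[-0.018,-0.08,0.08,16,1],[-0.027,-0.105,0.08,22,1],[-0.036,-0.13,0.08,28,1],[-0.045,-0.155,0.08,34,1],[-0.054,-0.18,0.08,40,1],[-0.063,-0.205,0.08,46,1],[-0.072,-0.23,0.08,52,1],[-0.08,-0.25,0.08,58,1],[-0.088,-0.27,0.08,64,1],[-0.095,-0.287,0.08,70,1],[-0.1,-0.3,0.08,76,1],[-0.103,-0.31,0.08,82,1],[-0.104,-0.315,0.08,86,1]])

```text
time_s: 25.25
tool_pos: [0.4618, -0.255, 0.2783]
tool_rot: [-180.0, 0.0, 91.3]
force: [0.2, -0.1, -2.5]
grip_width: 0.0202
```

Emit:
carry_out(increments=[[0,0,0,1,1],[0,0,-0.015,1,1],[0,0,-0.035,1,1],[0,0,-0.055,1,1],[0,0,-0.066,1,1],[0,0,-0.07,1,1],[0,0,-0.07,1,1],[0,0,-0.07,1,1]])

```text
time_s: 26.05
tool_pos: [0.4632, -0.2538, 0.2084]
tool_rot: [179.9, 0.0, 92.2]
force: [0.3, 0.3, -2.5]
grip_width: 0.0199
```

```bash
python3 - <<'E'
from h import *
o,im,d=snap('wrist','w6'); print(o['tool_pos'],o['tool_rot'],o['time_s'],o['grip_width'],o['qpos'].round(1),o['force'])
cv2.imwrite('pics/w6b.png',cv2.resize(im[:,:,::-1],None,fx=1.55,fy=1.55,interpolation=cv2.INTER_CUBIC))
o,im,d=snap('scene','s6')
cv2.imwrite('pics/s6b.png',cv2.resize(im[160:384,200:460,::-1],None,fx=2.6,fy=2.6,interpolation=cv2.INTER_CUBIC))
E
```

```text
[ 0.46316708 -0.25378833  0.20838695] [1.79939285e+02 2.18396289e-02 9.22273587e+01] 26.05 0.019868842156295457 [ -3.5  16.1  33.  113.4 -10.9  53.4 127.3] [ 0.31624566  0.33622826 -2.45138877]
```

View pics/w6b.png

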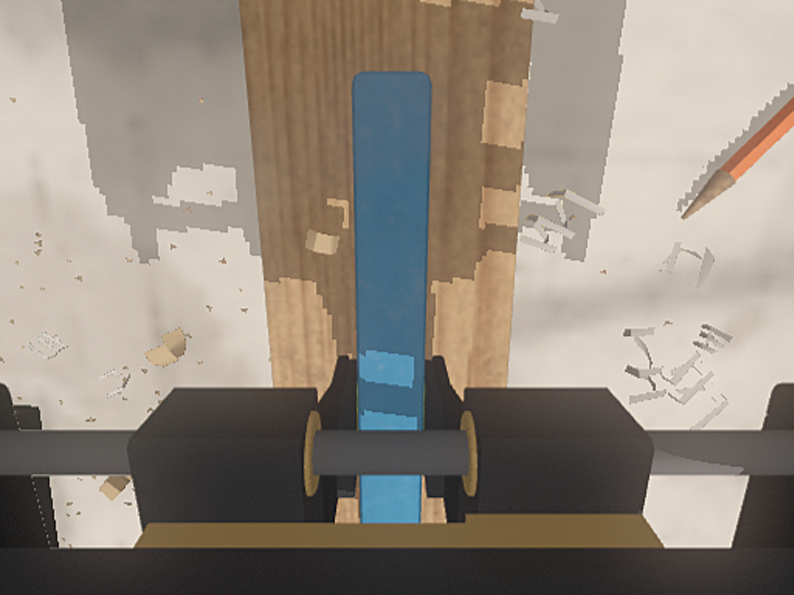

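View pics/s6b.png

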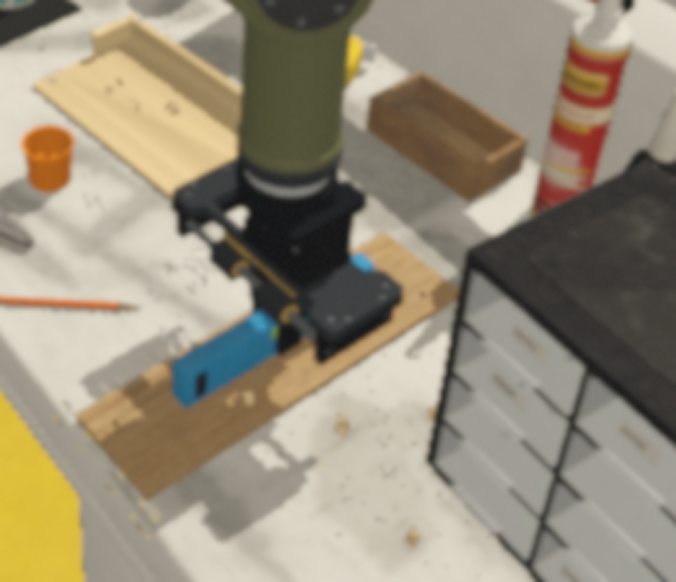

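```bash
python3 - <<'E'
from h import *
D=np.load('pics/w6.npz');tp=D['tp'];tr=D['tr']
C=lambda u,v,z:castw(tp,tr,(u+.5)/1.55-.5,(v+.5)/1.55-.5,z)
for v,l,r in [(20,243,532),(385,273,508),(275,265,515)]:
    a,b=C(l,v,.01),C(r,v,.01);print('board',a.round(4),b.round(4),((a+b)/2).round(4))
for v,l,r in [(90,353,431),(330,357,426)]:
    a,b=C(l,v,.0583),C(r,v,.0583);print('level',a.round(4),b.round(4),((a+b)/2).round(4))
print(C(391,71,.0583))
E
```

```text
board [ 0.343  -0.3065  0.01  ] [ 0.3395 -0.2135  0.01  ] [ 0.3413 -0.26    0.01  ]
board [ 0.4735 -0.3012  0.01  ] [ 0.4699 -0.2067  0.01  ] [ 0.4717 -0.2539  0.01  ]
board [ 0.4278 -0.3026  0.01  ] [ 0.4242 -0.2092  0.01  ] [ 0.426  -0.2559  0.01  ]
level [ 0.3669 -0.2672  0.0583] [ 0.3662 -0.2481  0.0583] [ 0.3665 -0.2577  0.0583]
level [ 0.4296 -0.2651  0.0583] [ 0.4289 -0.2456  0.0583] [ 0.4293 -0.2553  0.0583]
[ 0.36228461 -0.25807059  0.0583    ]
```

Emit:
carry_out(increments=[[0,0,-0.003,0.3,1],[0,0,-0.005,0.3,1],[0,0,-0.006,0.3,1],[0,0,-0.007,0.3,1],[0,0,-0.007,0.3,1]])

```text
time_s: 26.65
tool_pos: [0.4628, -0.2537, 0.2011]
tool_rot: [-180.0, -0.0, 92.5]
force: [-1.0, 1.2, 2.4]
grip_width: 0.0199
```

Emit:
carry_out(increments=[[0,0,0,0,0.5],[0,0,0,0,0.4],[0,0,0,0,0.2],[0,0,0,0,0],[0,0,0,0,0],[0,0,0,0,0],[0,0,0.02,0,0],[0,0,0.05,0,0],[0,0,0.09,0,0],[0,0,0.13,0,0],[0,0.03,0.15,0,0],[0,0.06,0.15,0,0],[0,0.1,0.15,0,0],[0,0.14,0.15,0,0],[0,0.14,0.15,0,0],[0,0.14,0.15,0,0]])

```text
time_s: 28.25
tool_pos: [0.4628, -0.113, 0.3508]
tool_rot: [180.0, 0.0, 92.7]
force: [0.1, -1.0, -0.8]
grip_width: 0.0435
```

```bash
python3 - <<'E'
from h import *
o,im,d=snap('wrist','w7'); print(o['tool_pos'],o['tool_rot'],o['time_s'],o['force'])
cv2.imwrite('pics/w7b.png',cv2.resize(im[:,:,::-1],None,fx=1.55,fy=1.55,interpolation=cv2.INTER_CUBIC))
o,im,d=snap('scene','s7')
cv2.imwrite('pics/s7b.png',cv2.resize(im[60:384,90:460,::-1],None,fx=1.8,fy=1.8,interpolation=cv2.INTER_CUBIC))
E
```

```text
[ 0.46275374 -0.11298436  0.35082971] [1.79987336e+02 1.09164073e-02 9.26702092e+01] 28.25 [ 0.1225569  -1.02120027 -0.84671437]
```

View pics/w7b.png

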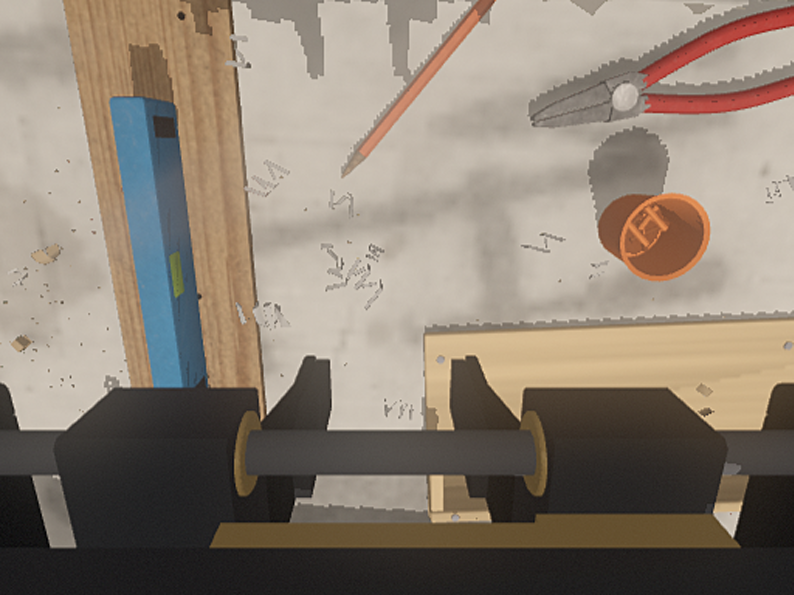

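View pics/s7b.png

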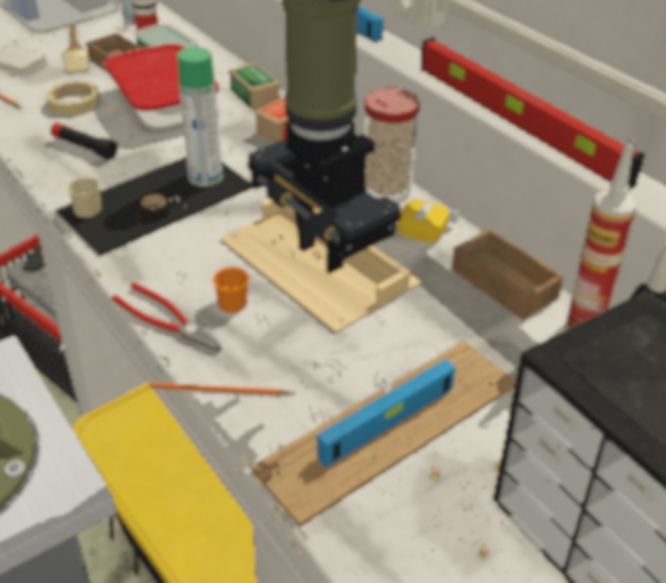

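Emit:
carry_out(increments=[[-0.002,0.03,0,0.5,-0.6],[-0.004,0.06,0,1,-0.6],[-0.007,0.1,0,1.5,-0.6],[-0.01,0.14,0,2,-0.6],[-0.014,0.18,0,2.5,-0.6],[-0.018,0.22,0,2.5,-0.6],[-0.021,0.26,0,2.5,-0.6],[-0.024,0.3,0,2.5,-0.6],[-0.027,0.34,-0.01,2.5,-0.6],[-0.03,0.375,-0.03,2.5,-0.6],[-0.0324,0.4,-0.06,2.5,-0.6],[-0.0324,0.413,-0.09,2.5,-0.6],[-0.0324,0.413,-0.11,2.5,-0.6],[-0.0324,0.413,-0.11,2.5,-0.6],[-0.0324,0.413,-0.11,2.5,-0.6]], grip_force=10)

```text
time_s: 29.85
tool_pos: [0.4314, 0.2982, 0.2409]
tool_rot: [-180.0, 0.0, 94.9]
force: [1.3, -0.3, -0.2]
grip_width: 0.0699
```

```bash
python3 - <<'E'
from h import *
o,im,d=snap('wrist','w8'); print(o['tool_pos'],o['tool_rot'],o['time_s'],o['force'])
cv2.imwrite('pics/w8b.png',cv2.resize(im[:,:,::-1],None,fx=1.55,fy=1.55,interpolation=cv2.INTER_CUBIC))
E
```

```text
[0.43140038 0.29823426 0.2408685 ] [-1.79989443e+02  4.05817376e-02  9.48934428e+01] 29.85 [ 1.26316122 -0.31461622 -0.18140777]
```

View pics/w8b.png

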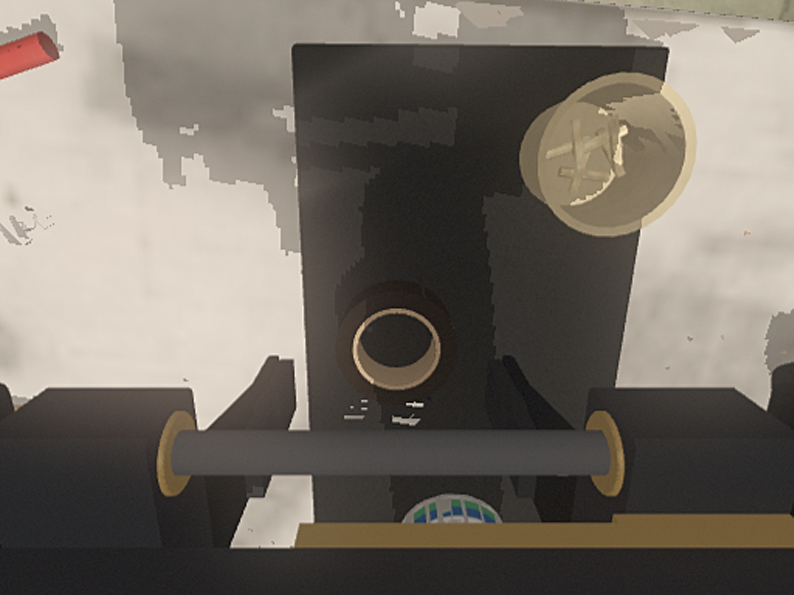

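Emit:
carry_out(increments=[[-0.001,0.002,-0.015,0.3,-0.6],[-0.001,0.002,-0.032,0.3,-0.6],[-0.001,0.002,-0.044,0.3,-0.6],[-0.001,0.002,-0.0505,0.3,-0.6],[-0.001,0.002,-0.0505,0.3,-0.6],[-0.001,0.002,-0.0505,0.3,-0.6]])

```text
time_s: 30.5
tool_pos: [0.4298, 0.3014, 0.191]
tool_rot: [179.9, -0.0, 95.3]
force: [0.8, -1.0, 0.1]
grip_width: 0.0695
```

Emit:
carry_out(increments=[[0.0005,-0.001,-0.001,0,-0.5],[0.0005,-0.001,-0.001,0,-0.4],[0.0005,-0.001,-0.001,0,-0.3],[0.0005,-0.001,-0.001,0,-0.2],[0.0005,-0.001,-0.001,0,-0.1],[0.0005,-0.001,-0.001,0,0.2],[0.0005,-0.001,-0.001,0,0.4],[0.0005,-0.001,-0.001,0,0.4]])

```text
time_s: 31.3
tool_pos: [0.4299, 0.3004, 0.1894]
tool_rot: [180.0, -0.0, 95.3]
force: [-1.3, 0.4, 1.5]
grip_width: 0.0521
```

Emit:
carry_out(increments=[[0,0,0.004,0,0.4],[0,0,0.015,0,0.4],[0,0,0.035,0,0.4],[0,0,0.06,0,0.4],[0.003,-0.01,0.08,0,0.4],[0.01,-0.03,0.09,0,0.4],[0.02,-0.06,0.09,0,0.4],[0.03,-0.09,0.09,0,0.4],[0.04,-0.12,0.09,0,0.4],[0.052,-0.15,0.09,0,0.4],[0.062,-0.18,0.09,0,0.4],[0.072,-0.21,0.09,0,0.4],[0.08,-0.235,0.08,0,0.4],[0.0856,-0.2494,0.06,0,0.4],[0.0856,-0.2494,0.035,0,0.4],[0.0856,-0.2494,0.015,0,0.4],[0.0856,-0.2494,0.006,0,0.4],[0.0856,-0.2494,0.002,0,0.4],[0.0856,-0.2494,0.001,0,0.4],[0.0856,-0.2494,0.001,0,0.4]])

```text
time_s: 33.3
tool_pos: [0.516, 0.0511, 0.1912]
tool_rot: [179.9, -0.0, 95.4]
force: [1.6, -0.7, -0.0]
grip_width: 0.0523
```

Emit:
carry_out(increments=[[0,0,-0.001,0,0.4],[0,0,-0.0015,0,0.4],[0,0,-0.0015,0,0.4]])

```text
time_s: 33.6
tool_pos: [0.5158, 0.051, 0.1894]
tool_rot: [179.9, -0.0, 95.3]
force: [0.1, -0.8, 1.5]
grip_width: 0.0521
```

Emit:
carry_out(increments=[[0,0,0,0,0],[0,0,0,0,-0.25],[0,0,0,0,-0.4],[0,0,0,0,-0.5],[0,0,0.02,0,-0.5],[0,0,0.06,0,-0.6],[-0.01,0.02,0.1,0,-0.65],[-0.03,0.05,0.13,0,-0.65],[-0.05,0.09,0.13,0,-0.65],[-0.07,0.13,0.13,0,-0.65],[-0.09,0.17,0.13,0,-0.65],[-0.11,0.21,0.13,0,-0.65],[-0.13,0.245,0.13,0,-0.65],[-0.15,0.28,0.13,0,-0.65],[-0.165,0.305,0.12,0,-0.65],[-0.1708,0.3142,0.1,0,-0.65],[-0.1708,0.3142,0.08,0,-0.65],[-0.1708,0.3142,0.06,0,-0.65],[-0.1708,0.3142,0.06,0,-0.65],[-0.1708,0.3142,0.06,0,-0.65]], grip_force=6)

```text
time_s: 35.6
tool_pos: [0.3447, 0.365, 0.2488]
tool_rot: [-180.0, 0.0, 95.3]
force: [-0.2, 0.4, 0.6]
grip_width: 0.0716
```

```bash
python3 - <<'E'
from h import *
o,im,d=snap('top','t9'); print(o['tool_pos'],o['tool_rot'],o['time_s'],o['force'])
cv2.imwrite('pics/t9b.png',cv2.resize(im[120:320,120:410,::-1],None,fx=2.7,fy=2.7,interpolation=cv2.INTER_CUBIC))
E
```

```text
[0.34471926 0.36500103 0.24881013] [-1.79968703e+02  2.84050133e-02  9.53175766e+01] 35.6 [-0.22692773  0.38236588  0.62981291]
```

View pics/t9b.png

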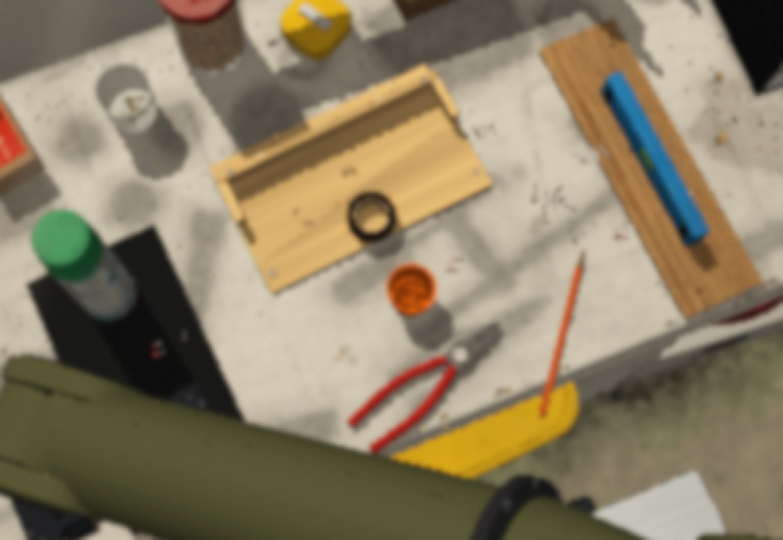

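The roll is back at the same pixel, (372,217), as in the first picture, and the level is centred on the board. Now the cup.

Emit:
carry_out(increments=[[0.0003,0.0002,-0.015,0,-0.65],[0.0003,0.0002,-0.032,0,-0.65],[0.0003,0.0002,-0.043,0,-0.65],[0.0003,0.0002,-0.048,0,-0.65],[0.0003,0.0002,-0.048,0,-0.65],[0.0003,0.0002,-0.048,0,-0.5],[0.0003,0.0002,-0.048,0,-0.4],[0.0003,0.0002,-0.048,0,-0.3],[0.0003,0.0002,-0.048,0,-0.2],[0.0003,0.0002,-0.048,0,-0.1],[0.0003,0.0002,-0.048,0,0.1],[0.0003,0.0002,-0.048,0,0.4],[0.0003,0.0002,-0.048,0,0.4]])

```text
time_s: 36.95
tool_pos: [0.345, 0.3654, 0.2009]
tool_rot: [180.0, -0.0, 95.3]
force: [-1.0, -0.3, 0.8]
grip_width: 0.0491
```

Emit:
carry_out(increments=[[0,0,0.004,0,0.4],[0,0,0.015,0,0.4],[0,0,0.035,0,0.4],[0,0,0.06,0,0.4],[0.005,-0.01,0.08,0,0.4],[0.015,-0.03,0.1,0,0.4],[0.03,-0.06,0.1,0,0.4],[0.045,-0.095,0.1,0,0.4],[0.06,-0.13,0.1,0,0.4],[0.075,-0.165,0.1,0,0.4],[0.09,-0.2,0.1,0,0.4],[0.105,-0.235,0.1,0,0.4],[0.12,-0.27,0.1,0,0.4],[0.135,-0.305,0.1,0,0.4],[0.15,-0.34,0.1,0,0.4],[0.165,-0.37,0.1,0,0.4],[0.176,-0.393,0.08,0,0.4],[0.1808,-0.4041,0.055,0,0.4],[0.1808,-0.4041,0.03,0,0.4],[0.1808,-0.4041,0.015,0,0.4]])

```text
time_s: 38.95
tool_pos: [0.5252, -0.0393, 0.2146]
tool_rot: [-179.9, -0.0, 95.3]
force: [0.2, 0.5, -0.3]
grip_width: 0.0495
```

Emit:
carry_out(increments=[[0,0,0,0,0.4],[0,0,-0.006,0,0.4],[0,0,-0.01,0,0.4],[0,0,-0.013,0,0.4],[0,0,-0.0145,0,0.4],[0,0,-0.0145,0,0.4]])

```text
time_s: 39.55
tool_pos: [0.5258, -0.0387, 0.2014]
tool_rot: [180.0, -0.0, 95.3]
force: [0.2, -0.1, -0.6]
grip_width: 0.0495
```

Emit:
carry_out(increments=[[0,0,-0.0006,0,0.4],[0,0,-0.001,0,0.4],[0,0,-0.001,0,0.4]])

```text
time_s: 39.85
tool_pos: [0.526, -0.0388, 0.2008]
tool_rot: [180.0, -0.0, 95.3]
force: [-0.7, -0.3, 3.8]
grip_width: 0.0492
```

Emit:
carry_out(increments=[[0,0,0,0,0],[0,0,0,0,-0.25],[0,0,0,0,-0.4],[0,0,0,0,-0.5],[0,0,0,0,-0.5],[0,0,0.02,0,-0.5],[0,0,0.06,0,-0.6],[0,0,0.1,0,-1],[0,0.01,0.15,0,-1],[0.002,0.03,0.2,0,-1],[0.004,0.06,0.24,0,-1],[0.006,0.1,0.265,0,-1],[0.008,0.15,0.265,0,-1],[0.01,0.19,0.265,0,-1],[0.012,0.23,0.265,0,-1],[0.014,0.27,0.265,0,-1],[0.016,0.31,0.265,0,-1],[0.018,0.345,0.265,0,-1],[0.0193,0.37,0.265,0,-1],[0.0193,0.378,0.265,0,-1]], grip_force=20)

```text
time_s: 41.85
tool_pos: [0.544, 0.3428, 0.4641]
tool_rot: [-179.9, -0.0, 95.6]
force: [-0.9, 0.6, -0.1]
grip_width: 0.0874
```

Emit:
carry_out(increments=[[0,0,0,0,-1],[0,0,0,0,-1]])

```text
time_s: 42.05
tool_pos: [0.5456, 0.3375, 0.4652]
tool_rot: [180.0, 0.1, 95.2]
force: [0.9, -0.3, 0.9]
grip_width: 0.087
```

```bash
python3 - <<'E'
from h import *
o,im,d=snap('wrist','w10'); print(o['tool_pos'],o['tool_rot'],o['time_s'],o['force'])
cv2.imwrite('pics/w10b.png',cv2.resize(im[:,:,::-1],None,fx=1.55,fy=1.55,interpolation=cv2.INTER_CUBIC))
E
```

```text
[0.54562194 0.33748774 0.46521445] [1.79994581e+02 7.61558847e-02 9.52162787e+01] 42.05 [ 0.88211662 -0.34188393  0.93850443]
```

View pics/w10b.png

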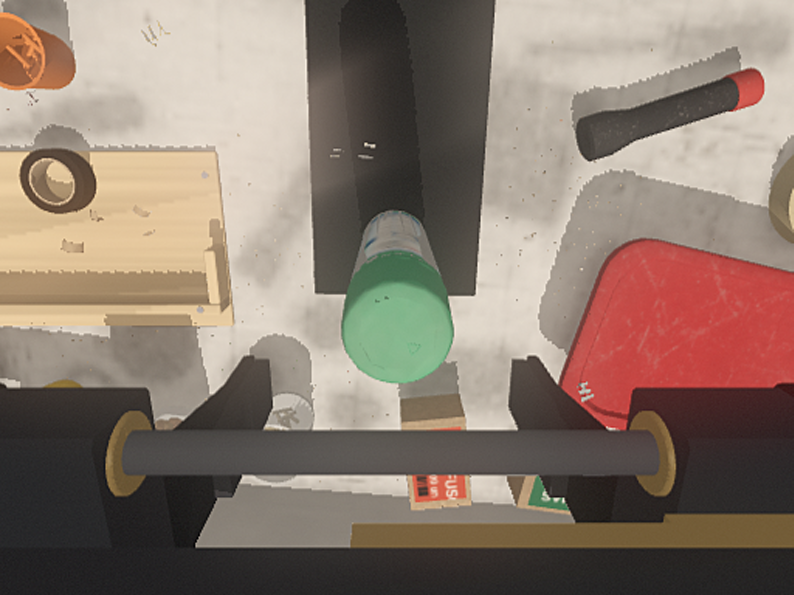

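Emit:
carry_out(increments=[[0,0.001,-0.01,0,-1],[0,0.001,-0.03,0,-1],[0,0.001,-0.055,0,-1],[0,0.001,-0.075,0,-1],[0,0.001,-0.088,0,-1],[0,0.001,-0.0927,0,-1],[0,0.001,-0.0927,0,-1],[0,0.001,-0.0927,0,-1]])

```text
time_s: 42.9
tool_pos: [0.5454, 0.3402, 0.3737]
tool_rot: [179.9, -0.1, 95.3]
force: [0.4, 0.3, 0.3]
grip_width: 0.0868
```

```bash
python3 - <<'E'
from h import *
D=np.load('pics/w10.npz');tp=D['tp'];tr=D['tr']
for u,v in [(398,328),(342,328),(454,328),(398,383),(398,273)]: print(castw(tp,tr,(u+.5)/1.55-.5,(v+.5)/1.55-.5,.231).round(4))
E
```

```text
[0.5429 0.3401 0.231 ]
[0.5452 0.3142 0.231 ]
[0.5405 0.366  0.231 ]
[0.5711 0.3428 0.231 ]
[0.5166 0.3376 0.231 ]
```

Emit:
carry_out(increments=[[0,-0.0008,-0.001,0,-0.6],[0,-0.0008,-0.001,0,-0.4],[0,-0.0008,-0.001,0,-0.4],[0,-0.0008,-0.001,0,-0.35],[0,-0.0008,-0.001,0,-0.3],[0,-0.0008,-0.001,0,-0.2],[0,-0.0008,-0.001,0,0],[0,-0.0008,-0.001,0,1],[0,-0.0008,-0.001,0,1]])

```text
time_s: 43.8
tool_pos: [0.545, 0.3396, 0.3716]
tool_rot: [180.0, -0.0, 95.3]
force: [-0.4, 0.5, 0.7]
grip_width: 0.0563
```

Emit:
carry_out(increments=[[0,0,0.005,0,1],[0,0,0.015,0,1],[0,0,0.03,0,1],[0,0,0.055,0,1],[-0.001,-0.01,0.06,0,1],[-0.004,-0.025,0.06,0,1],[-0.008,-0.045,0.06,0,1],[-0.012,-0.07,0.06,0,1],[-0.017,-0.095,0.06,0,1],[-0.021,-0.12,0.06,0,1],[-0.026,-0.145,0.06,0,1],[-0.031,-0.17,0.06,0,1],[-0.035,-0.19,0.06,0,1],[-0.037,-0.202,0.06,0,1],[-0.037,-0.206,0.055,0,1],[-0.037,-0.206,0.045,0,1],[-0.037,-0.206,0.03,0,1],[-0.037,-0.206,0.015,0,1],[-0.037,-0.206,0.006,0,1],[-0.037,-0.206,0.003,0,1]], grip_force=25)

```text
time_s: 45.8
tool_pos: [0.5076, 0.1339, 0.3723]
tool_rot: [-179.8, 0.0, 95.4]
force: [0.1, -0.3, -2.8]
grip_width: 0.0562
```

Emit:
carry_out(increments=[[0,0,0,0,1],[0,0,-0.001,0,1],[0,0,-0.002,0,1],[0,0,-0.003,0,1],[0,0,-0.003,0,1]])

```text
time_s: 46.3
tool_pos: [0.5081, 0.1334, 0.3717]
tool_rot: [180.0, -0.0, 95.3]
force: [0.3, -0.3, -2.4]
grip_width: 0.0559
```

Emit:
carry_out(increments=[[0,0.0003,-0.0006,0,1],[0,0.0003,-0.001,0,1],[0,0.0003,-0.001,0,1]])

```text
time_s: 46.6
tool_pos: [0.5083, 0.1337, 0.3715]
tool_rot: [179.9, -0.0, 95.3]
force: [-0.8, -1.0, 5.2]
grip_width: 0.056
```

Contact confirmed, so I'll release, rise and pull back clear.

Emit:
carry_out(increments=[[0,0,0,0,-0.3],[0,0,0,0,-0.35],[0,0,0,0,-0.5],[0,0,0,0,-1],[0,0,0,0,-1],[0,0,0,0,-1],[0,0,0.02,0,-1],[0,0,0.05,0,-1],[0,0,0.09,0,-1],[0,0,0.13,0,-1],[-0.02,0.03,0.14,0,-1],[-0.05,0.07,0.14,0,-1],[-0.08,0.11,0.14,0,-1],[-0.11,0.15,0.14,0,-1],[-0.14,0.19,0.14,0,-1],[-0.16,0.23,0.14,0,-1],[-0.18,0.27,0.14,0,-1],[-0.2,0.31,0.14,0,-1],[-0.2,0.31,0.14,0,-1],[-0.2,0.31,0.14,0,-1]])

```text
time_s: 48.6
tool_pos: [0.3074, 0.4446, 0.51]
tool_rot: [-180.0, 0.0, 95.5]
force: [1.1, -0.3, 0.2]
grip_width: 0.0871
```

```bash
python3 - <<'E'
from h import *
o,im,d=snap('top','t11'); print(o['tool_pos'],o['time_s'],o['force'])
cv2.imwrite('pics/t11b.png',cv2.resize(im[120:320,120:410,::-1],None,fx=2.7,fy=2.7,interpolation=cv2.INTER_CUBIC))
cv2.imwrite('pics/t11c.png',cv2.resize(im[135:240,190:310,::-1],None,fx=6,fy=6,interpolation=cv2.INTER_CUBIC)[:600])
o,im,d=snap('scene','s11')
cv2.imwrite('pics/s11c.png',cv2.resize(im[115:245,190:330,::-1],None,fx=4.6,fy=4.6,interpolation=cv2.INTER_CUBIC))
E
```

```text
[0.30735686 0.44458621 0.51004004] 48.6 [ 1.11995373 -0.25604976  0.16755688]
```

View pics/t11b.png

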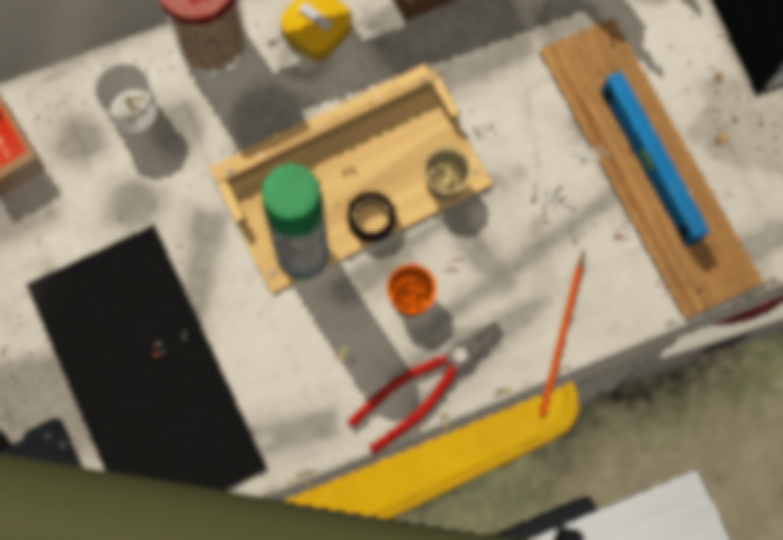

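View pics/t11c.png

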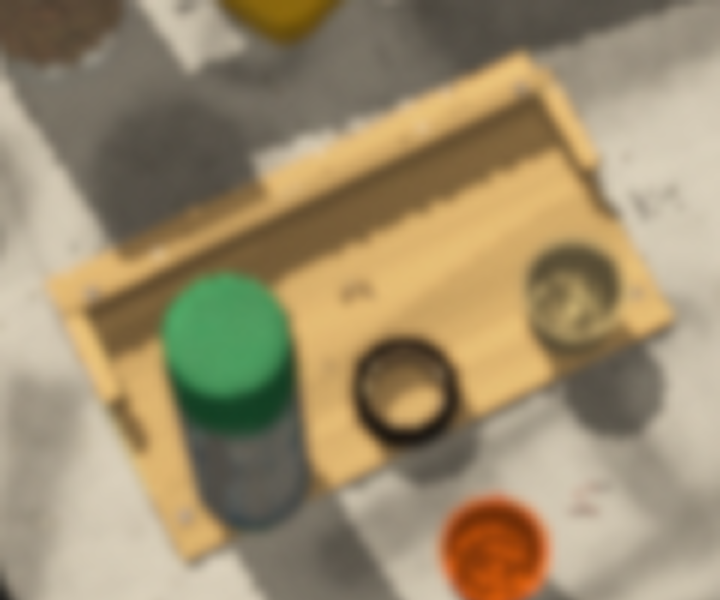

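View pics/s11c.png

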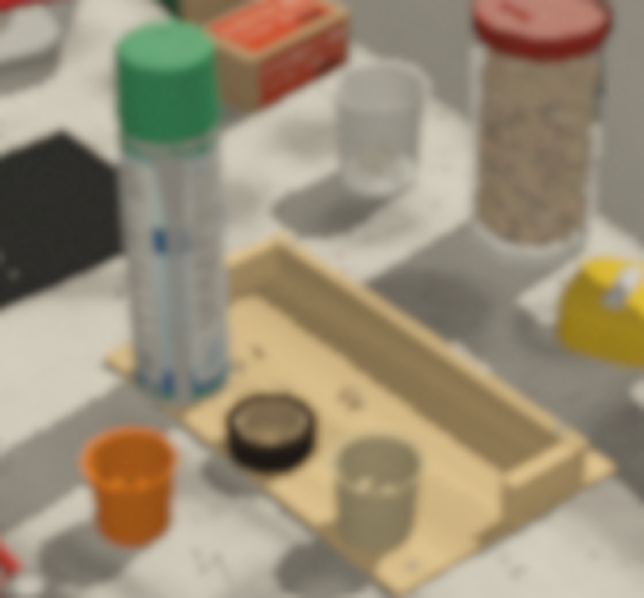

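```bash
python3 - <<'E'
from h import *
c2=lambda u,v,z:cast('top',(u+.5)/2.7-.5+120,(v+.5)/2.7-.5+120,z)
a,b=c2(616,76,.052),c2(698,238,.052);print(a,b,(a+b)/2,np.linalg.norm(a-b))
a=np.load('pics/top0.npz')['im'];b=np.load('pics/t11.npz')['im']
for n,lo,hi in [('green',(55,100,50),(85,255,255))]:
  for x in (a,b):
    m=cv2.inRange(cv2.cvtColor(x,cv2.COLOR_RGB2HSV),lo,hi)[170:220,205:250];print(n,np.argwhere(m).mean(0))
for im in (a,b):
  m=cv2.inRange(cv2.cvtColor(im,cv2.COLOR_RGB2HSV),(0,0,0),(179,255,70))[185:215,245:272];print('dark roll',np.argwhere(m).mean(0),m.sum()/255)
print(env.sign_off())
E
```

```text
[ 0.55739123 -0.25067726  0.052     ] [ 0.36094062 -0.25157964  0.052     ] [ 0.45916592 -0.25112845  0.052     ] 0.19645268429155813
green [23.83877996 22.74074074]
green [23.64516129 22.59907834]
dark roll [12.07751938  9.86046512] 129.0
dark roll [18.53333333 12.71666667] 60.0
the job is handed in; nothing more can be done
None
```

The job is handed in at about 49 s of the 144 s allowed. I parked the can, the cup and the roll upright on the mat. Then I stood the level on its long edge along the middle of the board, and put the roll, the cup and the can back in the tray.

**What the last checks showed**
- **Things in the tray:** In the final top and scene pictures, all three stand upright where they were in the first pictures. By eye, the can, cup and roll appear unchanged, and the can's cap measured within 0.25 px of its start.
- **Level:** It stands on edge on the board. The wrist camera put it within about 1 mm of the board's centre line and within about 0.5° of its direction. A rougher top-view reading put its centre at (0.459, -0.251), 3–5 mm from the board's centre as I measured it.
- **Forces:** The tool force readings I took stayed under about 7 N. The arm ended clear of everything.

**Checks that disagreed**
- **Roll:** A quick comparison of dark pixels around it gave different results before and after (129 against 60 pixels, with a shifted centre). I think that is the level's and can's changed shading and the coarse threshold, since the roll itself looks identical in both views, but I did not confirm it.
- **Cup:** Its rim looks slightly narrower in the last pictures. I put that down to its blending with the bare wood behind it: the jaws stopped at 49 mm on both grips, so it does not look crushed.

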